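# Lock the call box's battery cover and test the call button

## Robot

A 6-joint arm with a two-finger parallel gripper is mounted at the origin on a cart in front of the work surface, level with it; the furniture and walls round the work are solid. World frame = base frame: x ahead of the robot, y to its left, z up, the work surface at z = 0. Lengths are in m, angles in rad, forces in N, time in s.
With the tool pointing down it reaches from about 0.4 to 0.925 m from the base axis. Payload 12.5 kg.
Tool frame: the origin (TCP) lies on the centre line of the jaws, within the pads' length; the fingertips stand 11 mm ahead of it and the grasp point (between the pads) lies 8 mm behind it; x points along the fingers, z is the direction in which the jaws open and shut, and the axes are right-handed (so a half turn about x gives the same grasp; the last joint's range is limited). The gripper opens to 95 mm and grips with 3 to 60 N. Pads are 20 mm wide; open, the fingers measure 119 mm over their backs; the gripper's body (75 mm by 180 mm) begins 59 mm behind the grasp point.
Start: joints at [1.205, 0.491, 1.559, -0, 1.092, -0.106], TCP at [0.161, 0.604, 0.19] pointing down, gripper open.
Joint ranges: [-3.1, 3.1], [-0.84, 2.19], [0.05, 2.79], [-1.13, 4.28], [0.06, 2.93], [-2.69, 2.69]. Speed limits (rad/s): [2.22, 2.22, 2.79, 3.14, 3.14, 3.14].

## Interface

Orientations are given as a rotation vector (axis times angle).
In Python, from rig import bot gives the robot as it stands.
- The arm moves only by the tool play_rows, never from a script. Its argument "motion" is text: rows parted by semicolons, each of 7 numbers parted by spaces: the turn, a rotation vector about the tool's x, y, z in degrees, then the shift along the tool's x, y, z in mm, then the opening, from -1 (shut) to 1 (fully open). A call has 1 to 10 rows; each row shifts and turns the pose as measured when the row begins, along the tool's axes as they then stand; what a row does not reach is not made up. A row lasts 1/12 s, in which the tool goes at most 41.7 mm and 7.16 degrees, less where a joint would pass 70% of its speed; a pose out of reach is approached as far as the arm can. A call with a gripper value outside its range is refused whole. The fingers move at their own pace and stop on an object; "squeeze" is the grip in N (left out, the last holds). Time passes only in rows, so rows that do not move let the fingers close. It gives the time, the measured TCP pose, the force and the opening at its end, in the units of the state.
- bot.get_obs(): the state, without advancing time (a new reading comes with each control period).
- bot.read_camera(name): name is "side" or "top"; returns a dict with "frame" (480x640x3 uint8, red, green, blue), "fx", "fy", "cx", "cy" (pixels), "xyz" and "attitude" of the camera in the world. Camera axes: x right, y up, looking along -z (the intrinsics and any distortion apply to the point x, -y, -z); pixel columns grow to the right and rows downward; lengths in m; the calibration is good to about 2 mm. A picture is of the moment at which its call begins. There is no depth.
- bot.finish_job(): hands the job in, once; it reports no verdict.
Trained networks look in a picture, given as the dict that the camera call returned (one of the last four; its "shot" number tells which), for a name from the list of things; names that differ only in an ending like _2 or _b are one class to them, and where a whole thing is asked for, a point or a joint stands for the part that bears it (a point fixed in the world has none). Each returns a list of dicts, best first, with "score" (0 to 1); they miss things now and then, are a little off and sometimes report something else, mostly with a low value. They report only what shows in the picture. A call takes as long as a camera call.
- bot.search_frame(picture, name): "uv" ([column, row] in pixels, amid what is visible of it).
- bot.cut_out(picture, name): "mask" (480x640 bool, what is visible of it) and "uv" ([column, row] in pixels, amid what is visible of it).
The state is a dict: "time_s": time; "joints": joint angles; "qvel": joint speeds; "joint_efforts": joint torques, N m; "tool_pos": TCP position; "ee_rot": TCP orientation; "wrist_force": force on the tool from outside, world axes, zero at the start; "ft_torque": the same for the moment, N m; "grip_width": opening from 0.0 (shut) to 1.0 (fully open).
Only numpy, scipy, OpenCV 4.12 (cv2) and the standard library are available. Lean on these libraries where they do the work, as an engineer would, in place of code of your own. Each camera call takes 0.05 s, during which the arm holds its last target.

## Task

The counter call box has a new battery: take the screwdriver from its wooden stand and turn the slotted screw on the battery cover clockwise until it stops, pressing the blade fully down in the slot all the while you turn. Then put the screwdriver back in its stand, let go of it, and test the box by pushing its green plunger all the way down and letting it spring back up. Turn the screw only with the screwdriver, and leave the other things on the counter where they are.

Things in the scene. Friction and masses are not known exactly. Their poses are not given: they have to be found in the camera images.
- call_box: White call box 110 (x) x 190 (y) x 42 mm high with a grey battery cover, 94 x 88 mm, top 45 mm above the counter, round the screw at its (0, -45 mm), and a green plunger at its (0, +52 mm). It is fixed to the counter. Origin: centre of its underside; z up.
- slot (a point): Centre of the floor of the screw's slot, on the screw's axis, about 51 mm above the counter with the screw loose and about 4 mm lower when it is fully turned in. x runs along the slot, z up. The steel screw head is 38 mm across; the slot has closed ends, is 24 mm long, 5.5 mm wide and 8 mm deep, and its upper edges are bevelled 2.5 mm outward. The slot's line at locked runs along the call box's x axis, between two small red marks on the cover.
- screw_turn (a joint): Turn of the screw in rad, growing clockwise seen from above; 0 is loose, 1.4 is the stop (locked). It starts between 0 and 0.3. It turns with about 0.12 N m of friction, stays where it is left, and sinks 3 mm per rad as it is turned in.
- lock_screw: The screw itself (shank and slotted head). Its origin lies on the screw's axis, 2 mm below the slot's floor; it does not turn with the head.
- driver: Screwdriver, 125 mm long, 0.13 kg, loose, standing blade down in the stand. Origin: the tip of the blade, on its axis; z points up the shaft to the handle's end. The flat blade is 20 mm wide along y and 3 to 3.6 mm thick along x (either way round fits the slot). From 52 to 59 mm above the tip it has a black collar 44 mm across, by which it hangs in the stand.
- driver_handle (a point): Centre of the screwdriver's blue handle, 92 mm above the blade's tip, same axes as the screwdriver. The handle has flat sides: 26 mm thick along x (grasp here), 34 mm wide along y, 66 mm long along z.
- stand_top (a point): Centre of the mouth of the stand's round hole, on its top face 60 mm above the counter; z up. The stand is a dark wooden block 80 x 80 x 60 mm, fixed to the counter; the hole is 28.5 mm wide, bevelled 3 mm at the mouth, and 57 mm deep. With the screwdriver home the collar rests on the top face and the blade's tip is 52 mm below it.
- plunger_top (a point): Centre of the top of the round green plunger, 38 mm across, 71 mm above the counter when up; z up.
- plunger (a joint): How far the plunger is pushed down, in m: 0 up, 0.010 at the end of its stroke. A spring returns it; it starts to move at about 2.4 N and needs about 8 N to be fully down.
- gift_box: Bystander: square cardboard gift box 66 x 66 x 48 mm, loose. Origin: centre of its underside.
- choc_bar: Bystander: flat boxed bar in a green wrapper, 64 x 140 x 12 mm, loose. Origin: centre of its underside.
- sweet_tin: Bystander: round cream tin with a brown lid, 65 mm across, 40 mm high, loose. Origin: centre of its underside.

How it is judged:
By the outcome, as a careful person would: the job done as asked, in the order asked, and still so for the second after the job is handed in, with the robot touching nothing.
It also fails if it takes over 64 s, if anything falls off the work surface, if the arm or the gripper's body presses on something with over 40 N, if the wrist force passes 120 N, or if a joint passes its speed limit or range.

## Working session

There is one attempt and no reset: what is moved stays moved. The work goes in short steps, Python scripts to look and compute and a tool call to move; the robot and the scene stay as the last step left them, time stands still between calls to the robot, and variables do not carry over. Pictures are saved under pics/ and viewed, and the job is handed in when it is done.

Besides the shell and the picture viewer there is one more tool, called after "Request:" as name(argument=value, ...) on one line, values as JSON. play_rows: Moves the arm, as the interface text tells. Its arguments: {"type":"object","properties":{"motion":{"type":"string"},"squeeze":{"type":"number"}},"required":["motion"]}

```bash
ls; mkdir -p pics
cat > h.py <<'E'
import numpy as np, cv2
from scipy.spatial.transform import Rotation as R
from rig import bot
def save(p,n): cv2.imwrite('pics/'+n+'.png',p['frame'][:,:,::-1])
E
python3 - <<'E'
from h import *
o=bot.get_obs(); print(o)
for n in ['top','side']:
    p=bot.read_camera(n); save(p,n+'0'); print({k:v for k,v in p.items() if k!='frame'})
    for t in ['call_box','lock_screw','slot','driver','driver_handle','stand_top','plunger_top','gift_box','choc_bar','sweet_tin']:
        print(n,t,[(np.round(d['uv'],1).tolist(),round(d['score'],2)) for d in bot.search_frame(p,t)][:3])
print(bot.get_obs()['time_s'])
E
```

```text
pics
{'time_s': 0.0, 'joints': array([ 1.20545645e+00,  4.91548104e-01,  1.55945551e+00, -1.67148794e-05,
        1.09168000e+00, -1.05604332e-01]), 'qvel': array([-0.00072538, -0.00086273,  0.00177882,  0.00108108,  0.00077407,
        0.00111182]), 'joint_efforts': array([-5.18670695e-04, -6.12634349e+01, -2.58181858e+01,  6.91882940e-02,
        4.80949378e-02, -6.72636133e-05]), 'tool_pos': array([0.16040375, 0.60378715, 0.18906679]), 'ee_rot': array([-1.01638941,  1.32188459,  1.01541813]), 'wrist_force': array([-1.02235463,  0.60205096,  0.7533953 ]), 'ft_torque': array([0.01434712, 0.02198519, 0.06003514]), 'grip_width': 1.0018075604403278}
{'fx': 546.6110368509947, 'fy': 546.6110368509947, 'cx': 319.60461410404923, 'cy': 231.83208308458373, 'xyz': array([ 0.2405674 , -0.02332379,  1.61949744]), 'attitude': array([ 0.11378332, -0.09875259, -1.55242721]), 'shot': 1}
top call_box [([342.8, 230.5], 0.78)]
top lock_screw [([360.5, 230.1], 0.63)]
top slot [([433.5, 250.4], 0.43)]
top driver [([235.2, 218.3], 0.58), ([361.2, 231.1], 0.35)]
top driver_handle [([234.2, 214.9], 0.65)]

[... 162 characters left out ...]
6, 251.3], 0.94)]
top sweet_tin [([477.0, 245.9], 0.85)]
{'fx': 493.84464904766605, 'fy': 493.84464904766605, 'cx': 323.6614218036006, 'cy': 244.2012918342387, 'xyz': array([0.49083621, 1.23805272, 0.8413432 ]), 'attitude': array([0.04619879, 1.54562752, 2.72437123]), 'shot': 2}
side call_box [([316.7, 255.3], 0.66)]
side lock_screw [([318.4, 239.2], 0.5)]
side slot [([316.8, 239.1], 0.47)]
side driver [([306.7, 293.7], 0.76)]
side driver_handle [([311.4, 294.5], 0.62)]
side stand_top [([308.9, 315.7], 0.8)]
side plunger_top [([311.3, 252.5], 0.7)]
side gift_box [([314.5, 377.7], 0.77)]
side choc_bar [([326.5, 217.5], 0.83)]
side sweet_tin [([325.2, 199.2], 0.47), ([312.5, 252.8], 0.17)]
1.1
```

View pics/top0.png

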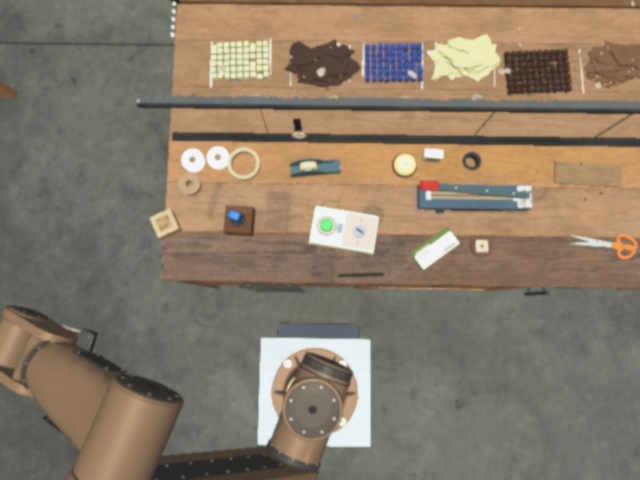

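View pics/side0.png

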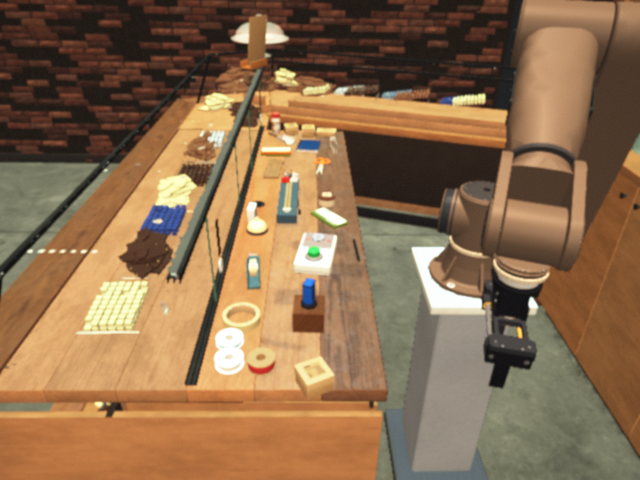

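Run:
```python
import cv2,numpy as np
a=cv2.imread('pics/top0.png')[180:280,200:400]; b=cv2.imread('pics/side0.png')[200:340,240:400]
cv2.imwrite('pics/c1.png',cv2.resize(a,None,fx=4,fy=4,interpolation=2)); cv2.imwrite('pics/c2.png',cv2.resize(b,None,fx=4,fy=4,interpolation=2))
```

```text
(no output)
```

View pics/c1.png

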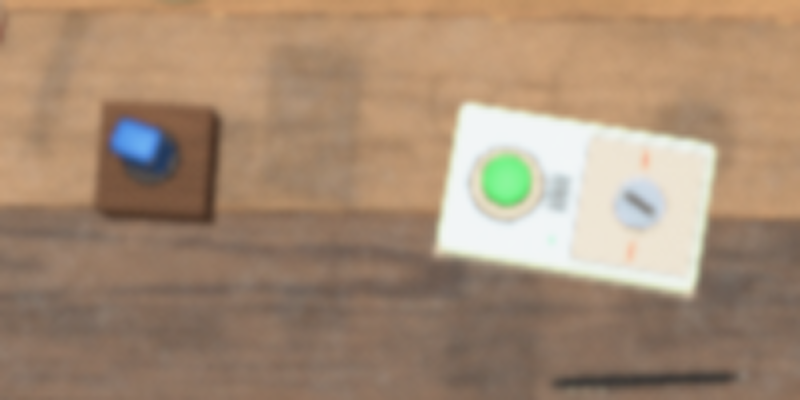

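View pics/c2.png

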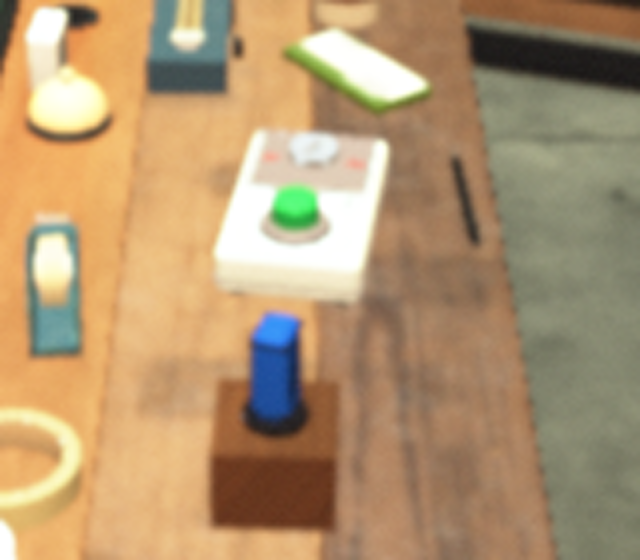

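```bash
cat >> h.py <<'E'
def proj(p,X):
    X=np.atleast_2d(X); c=R.from_rotvec(p['attitude']).inv().apply(X-p['xyz'])
    return np.c_[p['cx']+p['fx']*c[:,0]/-c[:,2], p['cy']+p['fy']*c[:,1]/c[:,2]]
def unproj(p,uv,z):
    uv=np.atleast_2d(uv); d=np.c_[(uv[:,0]-p['cx'])/p['fx'],-(uv[:,1]-p['cy'])/p['fy'],-np.ones(len(uv))]
    d=R.from_rotvec(p['attitude']).apply(d); s=(z-p['xyz'][2])/d[:,2]
    return p['xyz']+d*s[:,None]
def ortho(p,z,x0,x1,y0,y1,res=0.0005):
    # rows: x decreasing downward(x1 at top); cols: y decreasing to the right
    xs=np.arange(x1,x0,-res); ys=np.arange(y1,y0,-res)
    Y,X=np.meshgrid(ys,xs); uv=proj(p,np.c_[X.ravel(),Y.ravel(),np.full(X.size,z)]).astype(np.float32)
    return cv2.remap(p['frame'],uv[:,0].reshape(X.shape),uv[:,1].reshape(X.shape),cv2.INTER_CUBIC)
def pick(name):
    import pickle; return pickle.load(open(name,'rb'))
E
python3 - <<'E'
from h import *
import pickle
p=bot.read_camera('top'); s=bot.read_camera('side'); pickle.dump((p,s),open('p0.pkl','wb'))
for t in ['call_box','plunger_top','lock_screw','driver_handle','stand_top']:
  for q,n in((p,'t'),(s,'s')):
    z={'call_box':.042,'plunger_top':.071,'lock_screw':.058,'driver_handle':.1,'stand_top':.06}[t]
    for d in bot.search_frame(q,t)[:2]: print(n,t,np.round(d['uv'],1),d['score'],unproj(q,d['uv'],z).round(4))
print(bot.get_obs()['time_s'])
E
```

```text
t call_box [342.1 230.4] 0.56 [[ 0.4609 -0.0719  0.042 ]]
s call_box [313.7 254.2] 0.81 [[ 0.4757 -0.0399  0.042 ]]
s call_box [311.7 254. ] 0.16 [[ 0.4818 -0.0409  0.042 ]]
t plunger_top [325.5 225.2] 0.6 [[ 0.4712 -0.0233  0.071 ]]
t lock_screw [361.7 228. ] 0.67 [[ 0.4665 -0.1278  0.058 ]]
s lock_screw [314.2 237.6] 0.61 [[ 0.4739 -0.1133  0.058 ]]
s lock_screw [316.5 256.2] 0.4 [[ 0.4677 -0.0032  0.058 ]]
t driver_handle [235.  215.8] 0.71 [[0.4898 0.2324 0.1   ]]
s driver_handle [311.6 296. ] 0.95 [[0.483 0.249 0.1  ]]
t stand_top [246.6 225.5] 0.84 [[0.4685 0.2045 0.06  ]]
t stand_top [325.1 225.8] 0.27 [[ 0.471  -0.0222  0.06  ]]
s stand_top [307.  319.5] 0.65 [[0.494  0.2914 0.06  ]]
s stand_top [330.5 218.5] 0.43 [[ 0.4181 -0.2394  0.06  ]]
1.7
```

Orthorectify both views at relevant heights.

Run:
```python
from h import *
p,s=pick('p0.pkl')
def grid(im,x0,x1,y0,y1,res):
    for x in np.arange(np.ceil(x0/.02)*.02,x1,.02): 
        r=int((x1-x)/res); cv2.line(im,(0,r),(6,r),(255,0,0),1); cv2.putText(im,f'{x*1000:.0f}',(8,r+4),0,.35,(255,0,0))
    for y in np.arange(np.ceil(y0/.02)*.02,y1,.02):
        c=int((y1-y)/res); cv2.line(im,(c,0),(c,6),(255,0,0),1); cv2.putText(im,f'{y*1000:.0f}',(c-8,18),0,.35,(255,0,0))
    return im
out=[]
w=(.39,.55,-.19,.05)
for q,z in((p,.042),(s,.042)): out.append(grid(ortho(q,z,*w,.0005),*w,.0005))
cv2.imwrite('pics/o1.png',np.vstack(out)[:,:,::-1])
w=(.40,.56,.13,.31); out=[]
for q in(p,s): out.append(np.hstack([grid(ortho(q,z,*w,.0005),*w,.0005) for z in(.06,.133)]))
cv2.imwrite('pics/o2.png',np.vstack(out)[:,:,::-1])
```

```text
(no output)
```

View pics/o1.png

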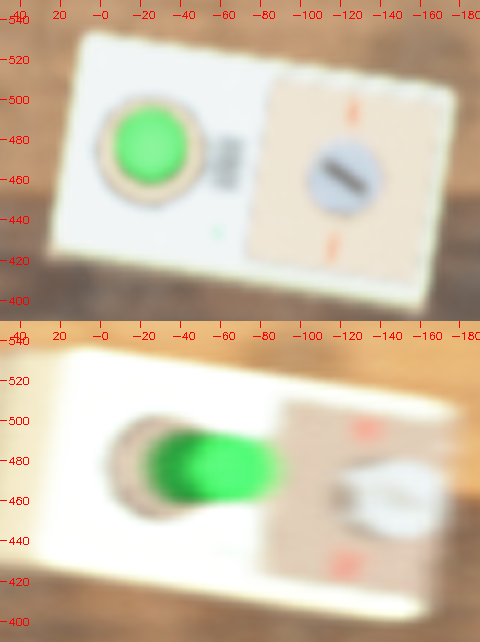

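View pics/o2.png

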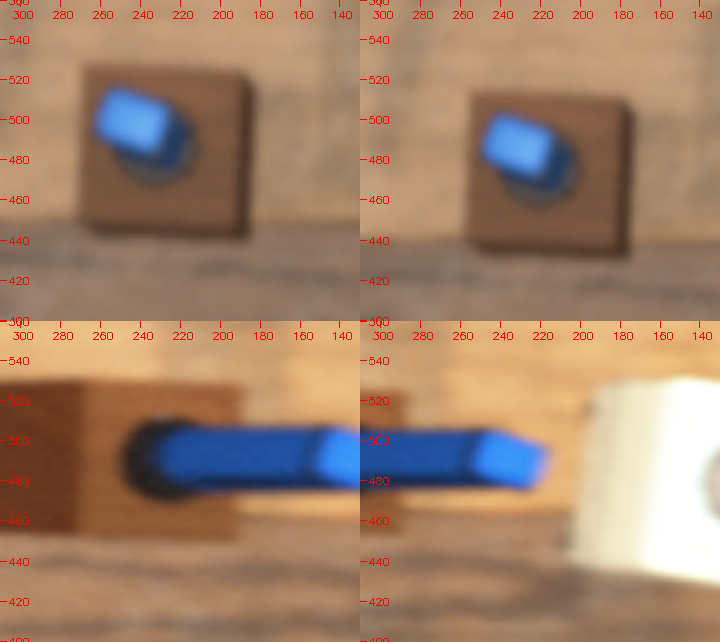

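```bash
cat > m.py <<'E'
from h import *
def px2w(c,w,res=.0005): return np.array([w[1]-c[1]*res, w[3]-c[0]*res])
def rect(m,w):
    k=cv2.findContours(m.astype(np.uint8),cv2.RETR_EXTERNAL,cv2.CHAIN_APPROX_NONE)[0]
    k=max(k,key=cv2.contourArea); r=cv2.minAreaRect(k); b=cv2.boxPoints(r)
    W=np.array([px2w(c,w) for c in b]); e=[W[1]-W[0],W[2]-W[1]]
    e.sort(key=lambda v:-np.hypot(*v)); 
    M=cv2.moments(k); c=px2w((M['m10']/M['m00'],M['m01']/M['m00']),w)
    return px2w(r[0],w).round(4),c.round(4),[np.hypot(*v).round(4) for v in e],[round(np.degrees(np.arctan2(v[1],v[0]))%180,1) for v in e]
E
python3 - <<'E'
from m import *
P,S=pick('p0.pkl')
for n,q in(('top',P),('side',S)):
    w=(.40,.56,.13,.31); o=ortho(q,.133,*w).astype(int); r,g,b=o[...,0],o[...,1],o[...,2]
    print(n,'handle',[ (t,rect((b>t)&(b-r>70),w)) for t in(200,215)], o[..., 2].max())
    w=(.39,.55,-.19,.05)
    o=ortho(q,.071,*w).astype(int); r,g,b=o[...,0],o[...,1],o[...,2]
    print(n,'plung',rect((g-r>60),w), rect((g-r>60)&(g>225),w))
    o=ortho(q,.042,*w).astype(int); r,g,b=o[...,0],o[...,1],o[...,2]
    m=(b>185); print(n,'box',rect(m,w))
    o=ortho(q,.059,*w).astype(int); r,g,b=o[...,0],o[...,1],o[...,2]
    hsv=cv2.cvtColor(o.astype(np.uint8),cv2.COLOR_RGB2HSV)
    m=(b-r>5)&(g-r<25); m[:, :250]=0
    print(n,'screw',rect(m,w))
    d=(r+g+b<420); Y,X=np.mgrid[:d.shape[0],:d.shape[1]]; d&=(np.hypot(X-344,Y-179)<32); 
    if d.sum()>20: print(n,'slot',d.sum(),rect(d,w))
    o=ortho(q,.06,.40,.56,.13,.31).astype(int); r,g,b=o[...,0],o[...,1],o[...,2]
    print(n,'stand',rect((r<130)&(r-b>30)if n=='top' else (r>120)&(r<175)&(b<80),(.40,.56,.13,.31)))
E
```

```text
top handle [(200, (array([0.4875, 0.2312]), array([0.4875, 0.231 ]), [np.float32(0.0275), np.float32(0.0198)], [np.float32(71.6), np.float32(161.6)])), (215, (array([0.4876, 0.2311]), array([0.4875, 0.2309]), [np.float32(0.0256), np.float32(0.0179)], [np.float32(71.6), np.float32(161.6)]))] 240
top plung (array([ 0.4728, -0.025 ]), array([ 0.473 , -0.0252]), [np.float32(0.0355), np.float32(0.034)], [np.float32(0.0), np.float32(90.0)]) (array([ 0.4746, -0.0251]), array([ 0.4745, -0.0252]), [np.float32(0.0322), np.float32(0.0318)], [np.float32(135.0), np.float32(45.0)])
top box (array([ 0.4659, -0.0763]), array([ 0.4658, -0.0761]), [np.float32(0.1892), np.float32(0.1106)], [np.float32(81.2), np.float32(171.2)])
top screw (array([ 0.4588, -0.1217]), array([ 0.4591, -0.1211]), [np.float32(0.0346), np.float32(0.0328)], [np.float32(150.6), np.float32(60.6)])
top stand (array([0.4799, 0.2269]), array([0.4768, 0.2255]), [np.float32(0.0901), np.float32(0.0856)], [np.float32(89.0), np.float32(179.0)])
side handle [(200, (array([0.4907, 0.2352]), array([0.4909, 0.2352]), [np.float32(0.0321), np
[... 219 characters left out ...]
ay([ 0.4773, -0.0102]), array([ 0.4771, -0.0102]), [np.float32(0.0605), np.float32(0.0335)], [np.float32(90.0), np.float32(0.0)]) (array([ 0.4765, -0.0201]), array([ 0.477 , -0.0204]), [np.float32(0.0412), np.float32(0.0332)], [np.float32(82.9), np.float32(172.9)])
side box (array([ 0.4707, -0.0593]), array([ 0.4735, -0.0346]), [np.float32(0.2211), np.float32(0.1125)], [np.float32(81.4), np.float32(171.4)])
side screw (array([ 0.4719, -0.1262]), array([ 0.471 , -0.1266]), [np.float32(0.0223), np.float32(0.0087)], [np.float32(57.2), np.float32(147.2)])
side stand (array([0.4903, 0.2464]), array([0.4886, 0.2385]), [np.float32(0.1293), np.float32(0.0803)], [np.float32(88.5), np.float32(178.5)])
```

```bash
cat >> h.py <<'E'
def st():
    o=bot.get_obs(); M=R.from_rotvec(o['ee_rot']).as_matrix()
    return o,M
def delta(target,zang,xdown=True):
    """rotvec about tool axes(deg), shift in tool axes (mm) to reach target TCP pos with jaw axis z at angle zang deg (mod 180)"""
    o,M=st(); cands=[]
    for a in (zang,zang+180):
        z=np.array([np.cos(np.radians(a)),np.sin(np.radians(a)),0]); x=np.array([0,0,-1.]); y=np.cross(z,x)
        T=np.c_[x,y,z]; rv=R.from_matrix(M.T@T).as_rotvec(degrees=True); cands.append(rv)
    return [c.round(2) for c in cands], (M.T@(np.array(target)-o['tool_pos'])*1000).round(1)
def show():
    o,M=st(); print('t',round(o['time_s'],2),'pos',(o['tool_pos']*1000).round(2),'zang',np.degrees(np.arctan2(M[1,2],M[0,2])).round(2),'tilt',np.degrees(np.arccos(-M[2,0])).round(2),'F',o['wrist_force'].round(1),'T',o['ft_torque'].round(2),'g',round(o['grip_width'],3),'j',o['joints'].round(2))
E
python3 -c "
from h import *
show(); o,M=st(); print(M.round(3)); print(delta([.489,.2325,.19],-18))"
```

```text
t 1.7 pos [160.56 604.06 189.67] zang 75.11 tilt 0.01 F [0.5 0.2 0.6] T [ 0.    0.01 -0.01] g 1.001 j [ 1.21  0.49  1.56 -0.    1.09 -0.11]
[[ 0.    -0.966  0.257]
 [ 0.     0.257  0.966]
 [-1.    -0.     0.   ]]
([array([ 9.311e+01,  1.000e-02, -0.000e+00]), array([-8.689e+01,  0.000e+00,  1.000e-02])], array([-4.000e-01, -4.129e+02, -2.747e+02]))
```

Request:
play_rows(motion="0 0 0 0 -31 -20.5 1;0 0 0 0 -31 -20.5 1;0 0 0 0 -31 -20.5 1;0 0 0 0 -31 -20.5 1;0 0 0 0 -31 -20.5 1;0 0 0 0 -31 -20.5 1;0 0 0 0 -31 -20.5 1;0 0 0 0 -31 -20.5 1;0 0 0 0 -31 -20.5 1;0 0 0 0 -31 -20.5 1", squeeze=45)

```text
time_s: 2.53
tool_pos: [0.4131, 0.3198, 0.1893]
ee_rot: [-1.022, 1.314, 1.025]
wrist_force: [0.4, 0.6, -0.7]
grip_width: 1.0
```

Request:
play_rows(motion="7 0 0 0 0 0 1;7 0 0 0 0 0 1;7 0 0 0 0 0 1;7 0 0 0 0 0 1;7 0 0 0 0 0 1;7 0 0 0 0 0 1;7 0 0 0 0 0 1;7 0 0 0 0 0 1;7 0 0 0 0 0 1;7 0 0 0 0 0 1")

```text
time_s: 3.37
tool_pos: [0.4197, 0.3124, 0.1901]
ee_rot: [-0.056, 1.566, 0.061]
wrist_force: [-0.2, -0.0, -0.0]
grip_width: 0.996
```

```bash
python3 -c "
from h import *
show(); print(delta([.489,.2325,.19],-18))"
```

```text
t 3.37 pos [419.74 312.39 190.14] zang 4.24 tilt 0.3 F [-0.2 -0.  -0. ] T [-0.1   0.09 -0.02] g 0.996 j [0.51 0.34 1.81 0.   0.98 0.44]
([array([22.24,  0.21, -0.22]), array([-157.76,    0.3 ,    0.29])], array([  0.2, -84.8,  63.2]))
```

Request:
play_rows(motion="7 0 0 0 -28 21 1;7 0 0 0 -25 24 1;7 0 0 0 -23 26 1;1 0 0 0 0 0 1;0 0 0 0 0 0 1")

```text
time_s: 3.78
tool_pos: [0.4893, 0.2305, 0.1906]
ee_rot: [0.262, 1.551, -0.255]
wrist_force: [-0.4, 0.9, 0.2]
grip_width: 0.998
```

Run:
```python
from m import *
import pickle
show(); print(delta([.489,.2325,.19],-18))
p=bot.read_camera('top'); s=bot.read_camera('side'); pickle.dump((p,s),open('p1.pkl','wb'))
a=p['frame'][150:300,160:360]; b=s['frame'][200:350,210:410]
cv2.imwrite('pics/c3.png',np.hstack([cv2.resize(k,None,fx=2,fy=3,interpolation=2) if 0 else cv2.resize(k,(400,300),interpolation=2) for k in(a,b)])[:,:,::-1])
```

```text
t 3.78 pos [489.28 230.49 190.64] zang -18.89 tilt 0.39 F [-0.4  0.9  0.2] T [-0.14  0.13  0.  ] g 0.998 j [0.32 0.37 1.77 0.   1.   0.65]
([array([-0.89,  0.22, -0.32]), array([179.11,  -0.5 ,  -0.35])], array([ 0.6,  1.8, -0.9]))
```

View pics/c3.png

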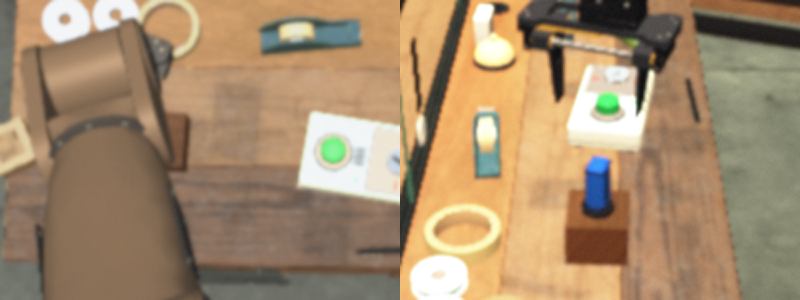

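Request:
play_rows(motion="0.4 0.2 -0.3 0 1.4 -0.6 1;0 0 0 24 0 0 1;0 0 0 24 0 0 1;0 0 0 24 0 0 1;0 0 0 20 0 0 1;0 0 0 4 0 0 1;0 0 0 0 0 0 1")

```text
time_s: 4.47
tool_pos: [0.4856, 0.2399, 0.0936]
ee_rot: [0.25, 1.554, -0.248]
wrist_force: [0.1, 1.0, 0.0]
grip_width: 1.001
```

Run:
```python
from m import *
import pickle
show(); print(delta([.489,.2325,.092],-18))
s=bot.read_camera('side'); pickle.dump(s,open('p2.pkl','wb'))
cv2.imwrite('pics/c4.png',cv2.resize(s['frame'][240:360,230:390],None,fx=4,fy=4,interpolation=2)[:,:,::-1])
```

```text
t 4.47 pos [485.6  239.89  93.55] zang -18.19 tilt 0.19 F [0.1 1.  0. ] T [-0.16  0.06 -0.02] g 1.001 j [0.34 0.49 1.87 0.   0.78 0.65]
([array([-0.19,  0.15, -0.11]), array([179.81,  -0.18,  -0.23])], array([ 1.6, -6. ,  5.5]))
```

View pics/c4.png

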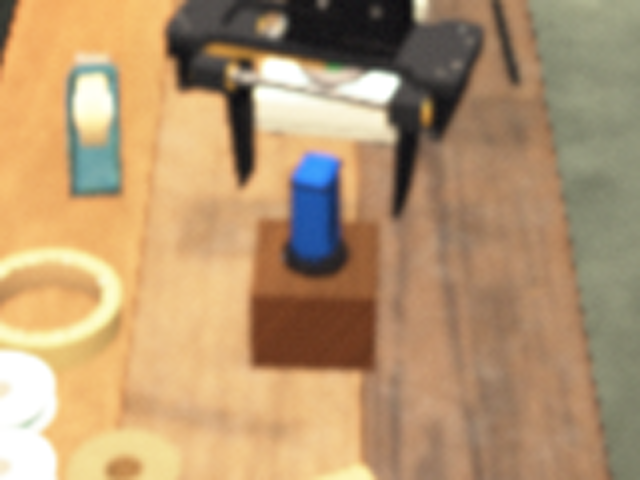

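Run:
```python
from m import *
s=pick('p2.pkl'); o,M=st(); T=o['tool_pos']
for a in(-1,1):
    print(a,(proj(s,T+M@[.011,0,a*.0475])-[230,240])*4, (proj(s,T+M@[.011,0,a*.0595])-[230,240])*4)
for z in(.067,.0825,.133): print(z,(proj(s,[.489,.2325,z])-[230,240])*4)
show()
```

```text
-1 [[394.01332449 251.839824  ]] [[412.47323179 255.64182916]]
1 [[250.83209609 222.35019759]] [[233.11150202 218.70046148]]
0.067 [[316.50675825 249.96217562]]
0.0825 [[316.65676936 230.45033076]]
0.133 [[317.15900433 165.12496204]]
t 4.52 pos [485.72 239.95  94.03] zang -18.2 tilt 0.22 F [-0.6 -0.6  0. ] T [-0.12  0.11  0.  ] g 1.0 j [0.34 0.49 1.87 0.   0.78 0.65]
```

Run:
```python
from m import *
p0,s0=pick('p0.pkl'); p1,s1=pick('p1.pkl')
def pr(s,T,za,l):
    z=np.array([np.cos(np.radians(za)),np.sin(np.radians(za)),0])
    for a in(-1,1): 
        for d in (-.011,.059+.008): print(l,a,d,proj(s,T+z*a*.05+[0,0,d]).round(1))
pr(s0,np.array([.1606,.604,.1897]),75.1,'s0'); pr(s1,np.array([.4893,.2305,.1906]),-18.9,'s1')
print(pick('p2.pkl')['xyz'],pick('p2.pkl')['attitude'],s0['xyz'],s0['attitude'])
cv2.imwrite('pics/c5.png',np.hstack([cv2.resize(s0['frame'][260:400,440:580],None,fx=2.8,fy=2.8,interpolation=2),cv2.resize(s1['frame'][160:300,240:380],None,fx=2.8,fy=2.8,interpolation=2)])[:,:,::-1])
```

```text
s0 -1 -0.011 [[489.2 360.8]]
s0 -1 0.067 [[497.5 329.1]]
s0 1 -0.011 [[491.8 400.9]]
s0 1 0.067 [[501.1 367.9]]
s1 -1 -0.011 [[328.9 268.9]]
s1 -1 0.067 [[329.8 241.1]]
s1 1 -0.011 [[290.1 261.4]]
s1 1 0.067 [[289.6 233.9]]
[0.49083621 1.23805272 0.8413432 ] [0.04619879 1.54562752 2.72437123] [0.49083621 1.23805272 0.8413432 ] [0.04619879 1.54562752 2.72437123]
```

View pics/c5.png

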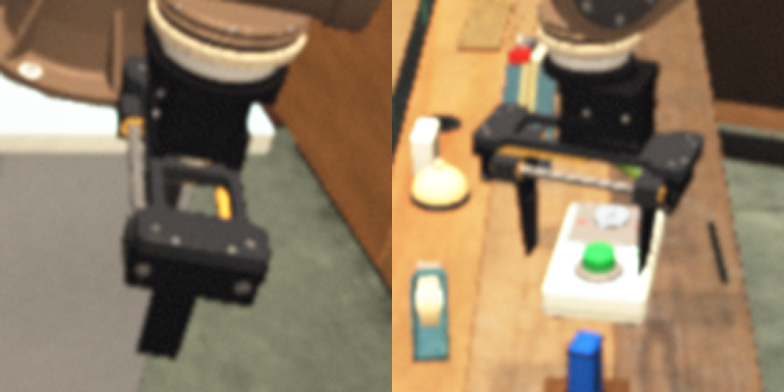

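Run:
```python
from m import *
p0,s0=pick('p0.pkl')
for z in(0,.05,.1,.2,.3,.4,.5): print(z,proj(p0,[0,0,z]).round(1),proj(s0,[0,0,z]).round(1))
cv2.imwrite('pics/c6.png',np.hstack([cv2.resize(p0['frame'][320:460,240:390],None,fx=2.6,fy=2.6,interpolation=2),cv2.resize(s0['frame'][170:310,400:550],None,fx=2.6,fy=2.6,interpolation=2)])[:,:,::-1])
```

```text
0 [[314.9 390.7]] [[469.4 273.7]]
0.05 [[314.6 393.5]] [[472.2 260. ]]
0.1 [[314.3 396.4]] [[475.2 245.7]]
0.2 [[313.6 402.9]] [[481.5 215.6]]
0.3 [[312.7 410.4]] [[488.2 183.2]]
0.4 [[311.8 419.1]] [[495.5 148.3]]
0.5 [[310.6 429.5]] [[503.4 110.5]]
```

View pics/c6.png

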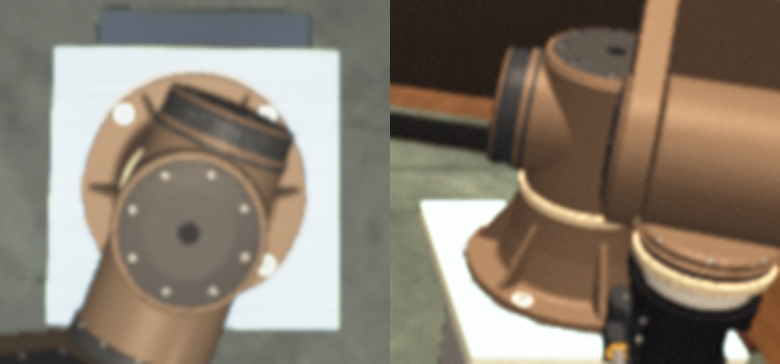

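Run:
```python
from m import *
p1,s1=pick('p1.pkl')
T=np.array([.4893,.2305,.1906]); za=np.radians(-18.9); z=np.array([np.cos(za),np.sin(za),0]); y=np.array([-z[1],z[0],0])
im=cv2.resize(p1['frame'][140:260,180:300],None,fx=5,fy=5,interpolation=2).copy()
for dz,dy,c in((0,0,(255,0,0)),(.03,0,(0,255,0)),(0,-.025,(0,0,255))):
  for h in (.067,.12):
    q=[T+z*a*.09+y*b*.0375+[0,dy,h+dz] for a,b in((1,1),(1,-1),(-1,-1),(-1,1))]
    uv=(proj(p1,np.array(q))-[180,140])*5
    cv2.polylines(im,[uv.astype(np.int32)],True,c,1)
cv2.imwrite('pics/c7.png',im[:,:,::-1])
im=cv2.resize(s1['frame'][160:280,240:360],None,fx=5,fy=5,interpolation=2).copy()
for dz,dy,c in((0,0,(255,0,0)),(.03,0,(0,255,0)),(0,-.025,(0,0,255))):
    q=[T+z*a*.09+y*b*.0375+[0,dy,.067+dz] for a,b in((1,1),(1,-1),(-1,-1),(-1,1))]
    uv=(proj(s1,np.array(q))-[240,160])*5
    cv2.polylines(im,[uv.astype(np.int32)],True,c,1)
cv2.imwrite('pics/c8.png',im[:,:,::-1])
```

```text
(no output)
```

View pics/c7.png

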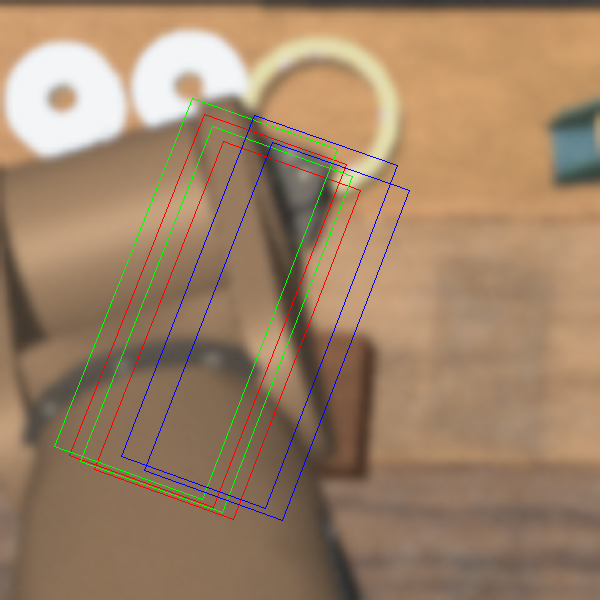

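View pics/c8.png

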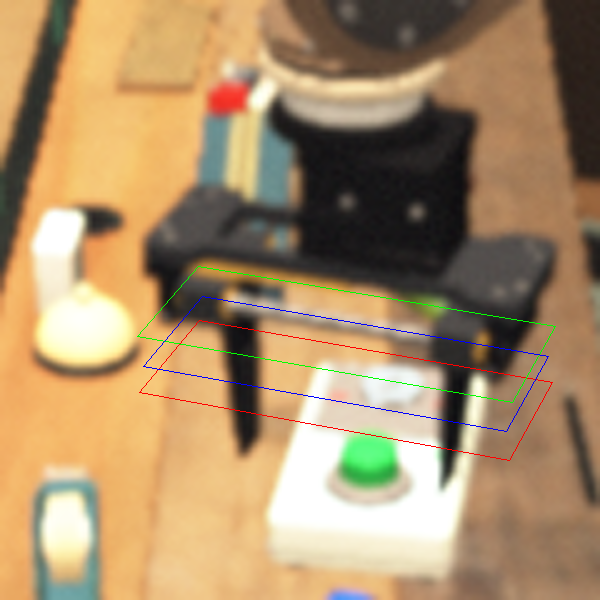

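Request:
play_rows(motion="0 0 0 0 -6.5 4.5 1;0 0 0 0 0 0 1;0 0 0 0 0 0 1", squeeze=8)

```text
time_s: 4.77
tool_pos: [0.489, 0.2329, 0.097]
ee_rot: [0.25, 1.55, -0.244]
wrist_force: [-0.1, -0.3, 0.3]
grip_width: 0.999
```

Run:
```python
from m import *
show(); print(delta([.489,.2325,.092],-18))
```

```text
t 4.77 pos [488.96 232.95  96.95] zang -18.07 tilt 0.43 F [-0.1 -0.3  0.3] T [-0.02  0.06  0.02] g 0.999 j [0.32 0.49 1.87 0.   0.78 0.64]
([array([-0.06,  0.34, -0.26]), array([179.93,  -0.4 ,  -0.53])], array([ 4.9, -0.4,  0.2]))
```

Request:
play_rows(motion="0 0.3 -0.3 5 0 0 1;0 0 0 0 0 0 1;0 0 0 0 0 0 -1;0 0 0 0 0 0 -1;0 0 0 0 0 0 -1;0 0 0 0 0 0 -1;0 0 0 0 0 0 -1;0 0 0 0 0 0 -1")

```text
time_s: 5.43
tool_pos: [0.4901, 0.2329, 0.0938]
ee_rot: [0.248, 1.553, -0.248]
wrist_force: [-0.8, -0.2, -0.3]
grip_width: 0.636
```

Run:
```python
from m import *
import pickle
show(); print(delta([.489,.2325,.092],-18))
s=bot.read_camera('side'); pickle.dump(s,open('p3.pkl','wb'))
cv2.imwrite('pics/c9.png',cv2.resize(s['frame'][240:340,250:370],None,fx=5,fy=5,interpolation=2)[:,:,::-1])
```

```text
t 5.43 pos [490.13 232.91  93.76] zang -18.11 tilt 0.19 F [-0.8 -0.2 -0.3] T [-0.07  0.06  0.02] g 0.636 j [ 0.32  0.5   1.87 -0.    0.78  0.64]
([array([-0.11,  0.19, -0.06]), array([ 1.7989e+02, -9.0000e-02, -2.9000e-01])], array([ 1.8, -0.7, -1. ]))
```

View pics/c9.png

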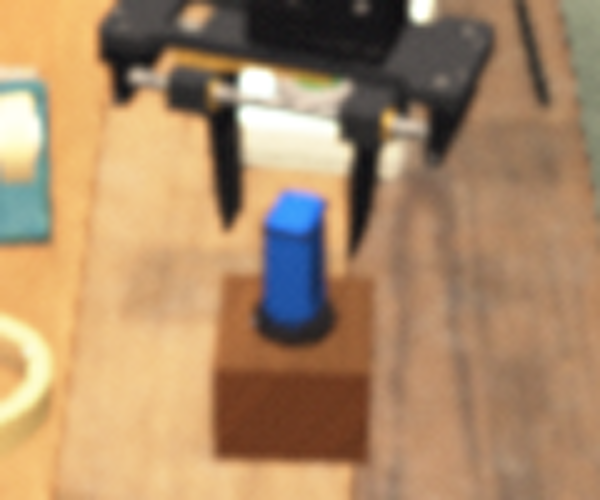

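Request:
play_rows(motion="0 0 0 0 0 0 -1;0 0 0 0 0 0 -1;0 0 0 0 0 0 -1;0 0 0 0 0 0 -1;0 0 0 0 0 0 -1;0 0 0 0 0 0 -1;0 0 0 0 0 0 -1")

```text
time_s: 6.07
tool_pos: [0.4901, 0.233, 0.0937]
ee_rot: [0.248, 1.553, -0.248]
wrist_force: [0.3, -0.7, 0.2]
grip_width: 0.272
```

Run:
```python
from m import *
import pickle
show()
s=bot.read_camera('side'); pickle.dump(s,open('p3.pkl','wb'))
cv2.imwrite('pics/c10.png',cv2.resize(s['frame'][240:340,250:370],None,fx=5,fy=5,interpolation=2)[:,:,::-1])
```

```text
t 6.07 pos [490.1  232.95  93.72] zang -18.11 tilt 0.19 F [ 0.3 -0.7  0.2] T [-0.14  0.05 -0.02] g 0.272 j [ 0.32  0.5   1.87 -0.    0.78  0.64]
```

View pics/c10.png

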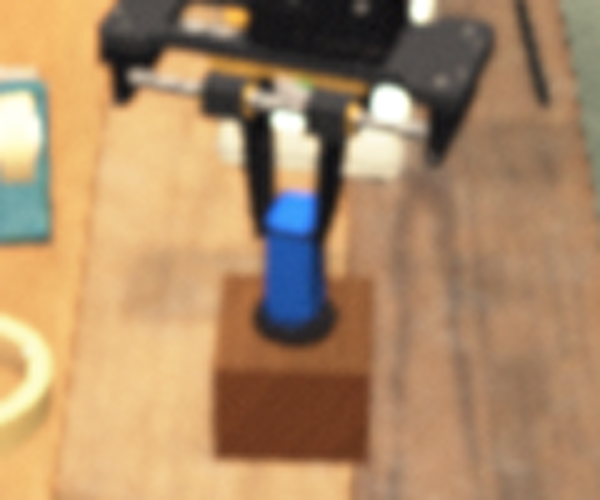

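Request:
play_rows(motion="0 0 0 0 0 0 -0.2;0 0 0 0 0 0 -0.2;0 0 0 0 0 0 -0.2;0 0 0 5 0 0 -0.2;0 0 0 5 0 0 -0.2;0 0 0 3 0 0 -0.2;0 0 0 0 0 0 -0.2")

```text
time_s: 6.7
tool_pos: [0.49, 0.2329, 0.0793]
ee_rot: [0.248, 1.553, -0.248]
wrist_force: [-0.0, 0.1, 0.2]
grip_width: 0.398
```

Run:
```python
from m import *
import pickle
show()
print(delta([.4895,.2325,.092],-18))
s=bot.read_camera('side'); pickle.dump(s,open('p3.pkl','wb'))
cv2.imwrite('pics/c11.png',cv2.resize(s['frame'][240:340,250:370],None,fx=5,fy=5,interpolation=2)[:,:,::-1])
```

```text
t 6.7 pos [490.05 232.91  79.32] zang -18.11 tilt 0.19 F [-0.   0.1  0.2] T [-0.07  0.08 -0.  ] g 0.398 j [ 0.32  0.52  1.88 -0.    0.74  0.64]
([array([-0.11,  0.18, -0.06]), array([ 1.7989e+02, -9.0000e-02, -2.9000e-01])], array([-12.7,  -0.5,  -0.4]))
```

View pics/c11.png

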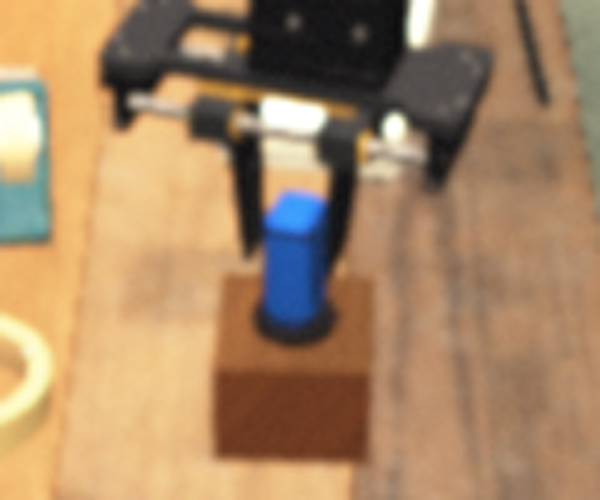

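Request:
play_rows(motion="0 0 0 2.5 0 0 -0.2;0 0 0 2.5 0 0 -0.2")

```text
time_s: 6.92
tool_pos: [0.4903, 0.233, 0.0744]
ee_rot: [0.248, 1.553, -0.247]
wrist_force: [0.6, 0.1, 0.6]
grip_width: 0.396
```

Request:
play_rows(motion="0 0 0 2.5 0 0 -0.2;0 0 0 2.5 -0.4 -0.4 -0.2;0 0 0 0 0 0 -1;0 0 0 0 0 0 -1;0 0 0 0 0 0 -1;0 0 0 0 0 0 -1;0 0 0 0 0 0 -1", squeeze=45)

```text
time_s: 7.5
tool_pos: [0.4896, 0.2326, 0.0683]
ee_rot: [0.248, 1.553, -0.248]
wrist_force: [0.4, -0.7, -0.8]
grip_width: 0.277
```

Request:
play_rows(motion="0 0 0 -6 0 0 -1;0 0 0 -15 0 0 -1;0 0 0 -25 0 0 -1;0 0 0 -25 0 0 -1;0 0 0 -25 0 0 -1;0 0 0 0 0 0 -1")

```text
time_s: 8.0
tool_pos: [0.4883, 0.2323, 0.1689]
ee_rot: [0.247, 1.557, -0.249]
wrist_force: [-0.2, -0.6, -1.0]
grip_width: 0.27
```

Run:
```python
from m import *
import pickle
show()
p=bot.read_camera('top');s=bot.read_camera('side'); pickle.dump((p,s),open('p4.pkl','wb'))
cv2.imwrite('pics/c12.png',np.hstack([cv2.resize(s['frame'][200:340,250:370],None,fx=4,fy=4,interpolation=2),cv2.resize(p['frame'][150:290,170:250],None,fx=4,fy=4,interpolation=2)])[:,:,::-1])
```

```text
t 8.0 pos [488.28 232.33 168.91] zang -18.11 tilt 0.09 F [-0.2 -0.6 -1. ] T [-0.1   0.04 -0.03] g 0.27 j [ 0.32  0.4   1.79 -0.    0.96  0.64]
```

View pics/c12.png

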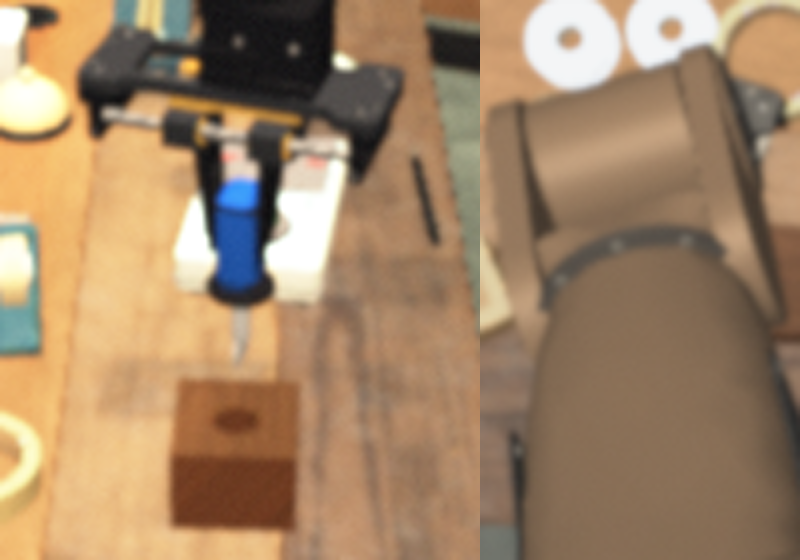

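Run:
```python
from m import *
p,s=pick('p4.pkl')
print('hole side',unproj(s,[309.5,305],.06), proj(s,[.4885,.2325,.1086]))
w=(.44,.54,.18,.28); o=ortho(s,.06,*w).astype(int); b=o.sum(2)
m=b<190; m[:60]=0;m[150:]=0; m[:,:40]=0; m[:,160:]=0
print(rect(m,w), b.min())
o=ortho(s,.1086,*w); cv2.imwrite('pics/c13.png',np.hstack([ortho(s,.06,*w,.00025),o.repeat(2,0).repeat(2,1)])[:,:,::-1])
print((s['frame'][285:295,300:320].sum(2)))
```

```text
hole side [[0.48799935 0.23384564 0.06      ]] [[309.42787388 289.25807853]]
(array([0.4823, 0.2324]), array([0.4821, 0.2323]), [np.float32(0.0058), np.float32(0.0031)], [np.float32(68.2), np.float32(158.2)]) 184Traceback (most recent call last):
  File "<stdin>", line 7, in <module>
    return _nx.concatenate(arrs, 1, dtype=dtype, casting=casting)
           ~~~~~~~~~~~~~~~^^^^^^^^^^^^^^^^^^^^^^^^^^^^^^^^^^^^^^^
ValueError: all the input array dimensions except for the concatenation axis must match exactly, but along dimension 0, the array at index 0 has size 401 and the array at index 1 has size 402
```

Run:
```python
from m import *
P,S=pick('p0.pkl'); p1,_=pick('p1.pkl')
for q in (P,p1):
    w=(.42,.50,-.16,-.08); o=ortho(q,.057,*w,.00025).astype(float).sum(2)
    n=o.shape[0]; Y,X=np.mgrid[:n,:n]
    wx=w[1]-Y*.00025; wy=w[3]-X*.00025
    c=np.array([.459,-.1213])
    for it in range(4):
        r=np.hypot(wx-c[0],wy-c[1]); base=np.median(o[(r<.016)]); 
        wt=np.clip(base-40-o,0,None)*(r<.0145)
        c=np.array([(wt*wx).sum(),(wt*wy).sum()])/wt.sum()
    dx,dy=wx-c[0],wy-c[1]; C=np.cov(np.vstack([dx.ravel(),dy.ravel()]),aweights=wt.ravel())
    e,v=np.linalg.eigh(C); print(c, np.degrees(np.arctan2(v[1,1],v[0,1]))%180, np.sqrt(e))
cv2.imwrite('pics/c14.png',cv2.resize(ortho(P,.057,*w,.00025),(500,500))[:,:,::-1])
```

```text
Traceback (most recent call last):
IndexError: boolean index did not match indexed array along axis 1; size of axis is 320 but size of corresponding boolean axis is 321
```

Run:
```python
from m import *
P,S=pick('p0.pkl'); p1,_=pick('p1.pkl')
for q in (P,p1):
    w=(.42,.50,-.16,-.08); o=ortho(q,.057,*w,.00025).astype(float).sum(2)
    Y,X=np.mgrid[:o.shape[0],:o.shape[1]]
    wx=w[1]-Y*.00025; wy=w[3]-X*.00025
    c=np.array([.459,-.1213])
    for it in range(4):
        r=np.hypot(wx-c[0],wy-c[1]); base=np.median(o[(r<.016)]); 
        wt=np.clip(base-40-o,0,None)*(r<.0145)
        c=np.array([(wt*wx).sum(),(wt*wy).sum()])/wt.sum()
    dx,dy=wx-c[0],wy-c[1]; C=np.cov(np.vstack([dx.ravel(),dy.ravel()]),aweights=wt.ravel())
    e,v=np.linalg.eigh(C); print(c, np.degrees(np.arctan2(v[1,1],v[0,1]))%180, np.sqrt(e))
cv2.imwrite('pics/c14.png',cv2.resize(ortho(P,.057,*w,.00025),(500,500))[:,:,::-1])
```

```text
[ 0.45941417 -0.12118261] 54.71670412013764 [0.0020785  0.00626762]
[ 0.45939561 -0.12119648] 54.696419145113126 [0.0020851  0.00626897]
```

View pics/c14.png

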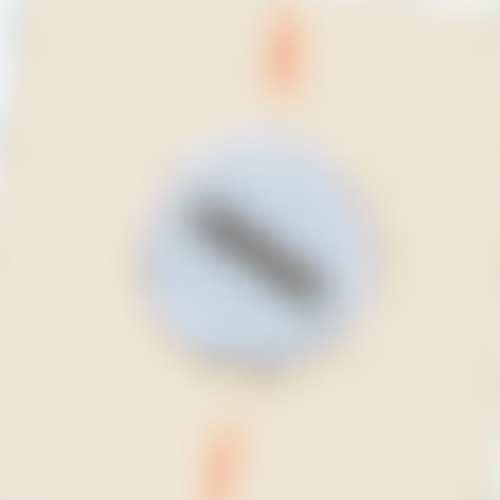

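Request:
play_rows(motion="6 0 0 0 0 0 -1;6 0 0 0 0 0 -1;5 0 0 0 0 0 -1;0 0 0 0 0 0 -1")

```text
time_s: 8.43
tool_pos: [0.4846, 0.231, 0.1615]
ee_rot: [0.484, 1.524, -0.497]
wrist_force: [-0.3, -0.0, -1.2]
grip_width: 0.27
```

Run:
```python
from m import *
show(); print(delta([.461,-.121,.170],-35.3))
```

```text
t 8.43 pos [484.64 231.02 161.47] zang -35.83 tilt 0.68 F [-0.3 -0.  -1.2] T [-0.13  0.12  0.  ] g 0.27 j [ 0.32  0.4   1.8  -0.    0.95  0.95]
([array([-0.53, -0.35,  0.59]), array([179.47,   0.92,   0.54])], array([  -6.6, -299.3,  186.9]))
```

Request:
play_rows(motion="-0.5 -0.3 0.5 -3 -29 18 -1;0 0 0 -1 -29 18 -1;0 0 0 -1 -29 18 -1;0 0 0 -1 -29 18 -1;0 0 0 -1 -29 18 -1;0 0 0 -1 -29 18 -1;0 0 0 -1 -29 18 -1;0 0 0 -1 -29 18 -1;0 0 0 -1 -29 18 -1;0 0 0 -1 -29 18 -1")

```text
time_s: 9.27
tool_pos: [0.4631, -0.1183, 0.165]
ee_rot: [0.447, 1.54, -0.453]
wrist_force: [0.7, 0.5, -0.6]
grip_width: 0.268
```

Request:
play_rows(motion="0 0 0 0 0 0 -1;0 0 0 0 0 0 -1")

```text
time_s: 9.43
tool_pos: [0.4622, -0.124, 0.1635]
ee_rot: [0.447, 1.542, -0.454]
wrist_force: [0.1, -0.1, -0.8]
grip_width: 0.271
```

Run:
```python
from m import *
show(); print(delta([.461,-.121,.140],-35.3))
```

```text
t 9.43 pos [ 462.22 -123.95  163.47] zang -32.86 tilt 1.05 F [ 0.1 -0.1 -0.8] T [-0.05  0.06 -0.04] g 0.271 j [-0.4   0.33  1.93 -0.01  0.91  0.18]
([array([ 2.44, -0.9 ,  0.53]), array([-177.55,   -0.83,   -1.4 ])], array([23.5,  2. , -2.3]))
```

Request:
play_rows(motion="2.4 -0.9 0.5 12 2 -2 -1;0 0 0 12 0 0 -1;0 0 0 0 0 0 -1")

```text
time_s: 9.68
tool_pos: [0.4607, -0.12, 0.1374]
ee_rot: [0.479, 1.519, -0.479]
wrist_force: [-0.4, 0.3, -0.9]
grip_width: 0.272
```

Run:
```python
from m import *
import pickle
show(); print(delta([.461,-.121,.140],-35.3))
s=bot.read_camera('side');p=bot.read_camera('top'); pickle.dump((p,s),open('p5.pkl','wb'))
cv2.imwrite('pics/c15.png',np.hstack([cv2.resize(s['frame'][190:290,270:370],None,fx=4,fy=4,interpolation=2),cv2.resize(p['frame'][180:280,300:400],None,fx=4,fy=4,interpolation=2)])[:,:,::-1])
```

```text
t 9.68 pos [ 460.69 -120.01  137.44] zang -35.06 tilt 0.09 F [-0.4  0.3 -0.9] T [-0.06  0.14  0.01] g 0.272 j [-0.39  0.35  1.97 -0.    0.82  0.22]
([array([ 0.24, -0.08,  0.03]), array([-1.7976e+02, -4.0000e-02, -1.3000e-01])], array([-2.6, -0.6,  0.8]))
```

View pics/c15.png

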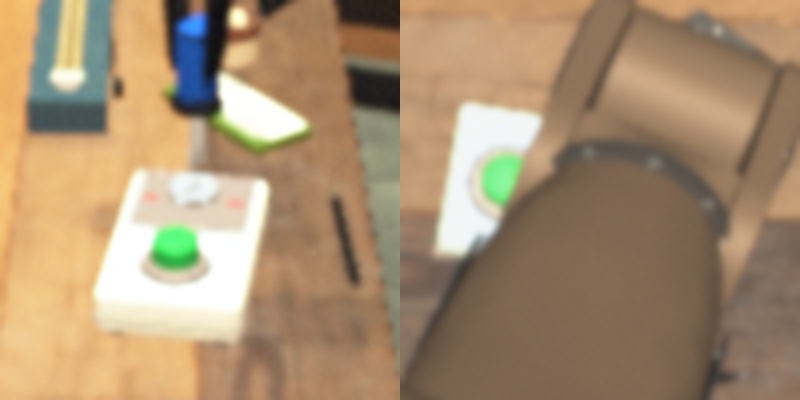

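Run:
```python
from m import *
p,s=pick('p5.pkl')
print('tip pred',proj(s,[.4607,-.12,.0774]),'screw pred',proj(s,[.461,-.121,.059]))
cv2.imwrite('pics/c16.png',cv2.resize(s['frame'][215:250,300:340],None,fx=16,fy=16,interpolation=2)[:,:,::-1])
```

```text
tip pred [[318.44549535 231.23749363]] screw pred [[318.25524332 236.13388139]]
```

View pics/c16.png

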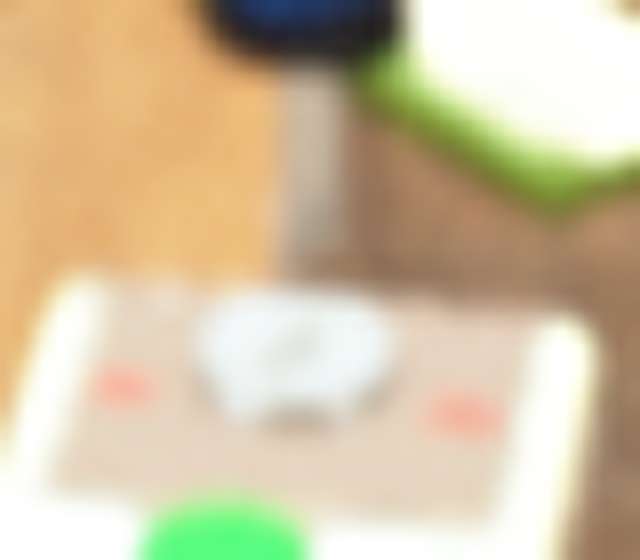

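Request:
play_rows(motion="0.2 0 0 6 0 1.8 -1;0 0 0 8 0 0 -1;0 0 0 0 0 0 -1")

```text
time_s: 10.03
tool_pos: [0.464, -0.1202, 0.125]
ee_rot: [0.479, 1.515, -0.479]
wrist_force: [-0.3, 0.5, -1.9]
grip_width: 0.271
```

Run:
```python
from m import *
show(); print(delta([.4622,-.121,.115],-35.3))
```

```text
t 10.03 pos [ 463.95 -120.19  125.04] zang -35.05 tilt 0.12 F [-0.3  0.5 -1.9] T [-0.08  0.13  0.  ] g 0.271 j [-0.39  0.37  1.98 -0.    0.78  0.22]
([array([ 0.25,  0.12, -0.02]), array([-1.7975e+02,  3.0000e-02,  1.8000e-01])], array([10. , -1.7, -1. ]))
```

Request:
play_rows(motion="0.2 0 0 2 -1.6 -1 -1;0 0 0 2 0 0 -1;0 0 0 2 0 0 -1;0 0 0 2 0 0 -1")

```text
time_s: 10.37
tool_pos: [0.4623, -0.1208, 0.1166]
ee_rot: [0.481, 1.514, -0.481]
wrist_force: [-0.6, -0.4, -0.6]
grip_width: 0.274
```

Run:
```python
from m import *
show(); print(delta([.4622,-.121,.110],-35.3))
```

```text
t 10.37 pos [ 462.34 -120.75  116.59] zang -35.2 tilt 0.14 F [-0.6 -0.4 -0.6] T [-0.1   0.12  0.06] g 0.274 j [-0.39  0.38  2.   -0.    0.76  0.22]
([array([ 0.1 ,  0.14, -0.02]), array([-1.799e+02,  3.000e-02,  2.200e-01])], array([ 6.6, -0.3,  0. ]))
```

Request:
play_rows(motion="0 0 0 2 0 0 -1;0 0 0 2 0 0 -1;0 0 0 1.5 0 0 -1;0 0 0 1 0 0 -1")

```text
time_s: 10.7
tool_pos: [0.4626, -0.1209, 0.1101]
ee_rot: [0.481, 1.513, -0.481]
wrist_force: [-3.6, 1.9, 21.5]
grip_width: 0.275
```

Run:
```python
from m import *
show(); print(delta([.4622,-.121,.110],-35.3))
```

```text
t 10.7 pos [ 462.6  -120.95  110.07] zang -35.21 tilt 0.19 F [-3.6  1.9 21.5] T [ 0.48  1.27 -0.01] g 0.275 j [-0.39  0.39  2.   -0.    0.74  0.22]
([array([ 0.09,  0.18, -0.04]), array([-1.7991e+02,  6.0000e-02,  2.9000e-01])], array([ 0.1, -0.3, -0.3]))
```

Request:
play_rows(motion="5 0 0 0.8 0 -0.5 -1;5 0 0 0.8 0 0 -1;5 0 0 0.8 0 0 -1")

```text
time_s: 10.95
tool_pos: [0.463, -0.121, 0.1101]
ee_rot: [0.688, 1.452, -0.688]
wrist_force: [-1.6, 0.3, 7.8]
grip_width: 0.27
```

```bash
python3 -c "
from h import *
show();print(delta([.462,-.121,.110],-50))"
```

```text
t 10.95 pos [ 463.01 -120.95  110.12] zang -50.56 tilt 0.37 F [-1.6  0.3  7.8] T [0.   0.69 0.11] g 0.27 j [-0.39  0.39  2.   -0.    0.74  0.49]
([array([-0.56,  0.33, -0.16]), array([179.44,  -0.25,  -0.52])], array([ 0.1, -0.8, -0.6]))
```

Request:
play_rows(motion="0 0.3 -0.1 1.5 -0.5 -0.4 -1;5 0 0 1.2 0 0 -1;5 0 0 1.3 0 0 -1;5 0 0 1.3 0 0 -1")

```text
time_s: 11.28
tool_pos: [0.4636, -0.1216, 0.1091]
ee_rot: [0.899, 1.371, -0.897]
wrist_force: [-4.4, 0.1, 16.0]
grip_width: 0.268
```

```bash
python3 -c "
from h import *
show();print(delta([.462,-.121,.110],-65))"
```

```text
t 11.28 pos [ 463.6  -121.59  109.07] zang -66.26 tilt 0.36 F [-4.4  0.1 16. ] T [-0.08  1.35  0.12] g 0.268 j [-0.39  0.4   2.    0.    0.74  0.76]
([array([-1.26,  0.26, -0.25]), array([178.74,  -0.39,  -0.4 ])], array([-0.9, -1.2, -1.2]))
```

Request:
play_rows(motion="5 0.2 -0.2 1.3 -0.6 -0.6 -1;5 0 0 1.3 -0.4 -0.3 -1;5 0 0 1.3 -0.2 -0.2 -1;5 0 0 1.3 -0.2 -0.2 -1")

```text
time_s: 11.62
tool_pos: [0.4638, -0.1225, 0.108]
ee_rot: [1.173, 1.223, -1.17]
wrist_force: [-4.3, -1.1, 16.1]
grip_width: 0.271
```

```bash
python3 -c "
from h import *
show();print(delta([.462,-.121,.110],-85))"
```

```text
t 11.62 pos [ 463.82 -122.47  107.99] zang -87.17 tilt 0.52 F [-4.3 -1.1 16.1] T [-0.37  1.35  0.14] g 0.271 j [-0.39  0.4   2.   -0.    0.73  1.13]
([array([-2.17,  0.31, -0.42]), array([177.83,  -0.66,  -0.48])], array([-2. , -1.7, -1.5]))
```

Request:
play_rows(motion="4 0.2 -0.3 1.3 -1 -0.8 -1;4 0 0 1.3 -0.5 -0.4 -1;3 0 0 1.3 -0.3 -0.2 -1;2 0 0 1.2 0 0 -1")

```text
time_s: 11.95
tool_pos: [0.4638, -0.1232, 0.1072]
ee_rot: [1.348, 1.102, -1.344]
wrist_force: [-6.6, 1.9, 18.2]
grip_width: 0.272
```

```bash
python3 -c "
from h import *
show();print(delta([.462,-.121,.110],-98.8))"
```

```text
t 11.95 pos [ 463.76 -123.22  107.17] zang -100.93 tilt 0.62 F [-6.6  1.9 18.2] T [0.51 1.57 0.07] g 0.272 j [-0.4   0.4   2.01 -0.    0.73  1.37]
([array([-2.13,  0.3 , -0.55]), array([177.87,  -0.85,  -0.47])], array([-2.9, -2.1, -1.8]))
```

Request:
play_rows(motion="3 0.2 -0.3 1.3 -0.8 -1 -1;3 0 0 1.3 -0.3 -0.4 -1")

```text
time_s: 12.12
tool_pos: [0.4638, -0.1234, 0.1069]
ee_rot: [1.425, 1.044, -1.421]
wrist_force: [-5.6, -2.5, 15.7]
grip_width: 0.272
```

```bash
python3 -c "
from h import *
show();print(delta([.462,-.121,.110],-105))"
```

```text
t 12.12 pos [ 463.82 -123.36  106.94] zang -107.07 tilt 0.54 F [-5.6 -2.5 15.7] T [-0.76  1.73  0.09] g 0.272 j [-0.4   0.4   2.   -0.    0.73  1.48]
([array([-2.06,  0.23, -0.49]), array([177.93,  -0.76,  -0.36])], array([-3.1, -2.4, -1.7]))
```

Request:
play_rows(motion="3 0 0 1.3 -0.8 -0.8 -1;3 0 0 1.3 -0.3 -0.3 -1")

```text
time_s: 12.28
tool_pos: [0.4637, -0.1235, 0.1068]
ee_rot: [1.5, 0.975, -1.496]
wrist_force: [-5.6, -0.4, 20.2]
grip_width: 0.269
```

```bash
python3 -c "
from h import *
show();print(delta([.462,-.121,.110],-105))"
```

```text
t 12.28 pos [ 463.66 -123.53  106.77] zang -113.22 tilt 0.79 F [-5.6 -0.4 20.2] T [-0.11  1.62  0.62] g 0.269 j [-0.39  0.4   2.01 -0.01  0.72  1.59]
([array([-8.22,  0.36, -0.7 ]), array([171.78,  -1.05,  -0.54])], array([-3.3, -2.5, -1.7]))
```

Request:
play_rows(motion="2 0 0 1.3 -0.3 -0.3 -1;1 0 0 1.3 -0.3 -0.3 -1")

```text
time_s: 12.45
tool_pos: [0.4636, -0.1236, 0.1068]
ee_rot: [1.537, 0.938, -1.532]
wrist_force: [-3.9, 0.0, 19.7]
grip_width: 0.269
```

```bash
python3 -c "
from h import *
show();print(delta([.462,-.121,.110],-105))"
```

```text
t 12.45 pos [ 463.6  -123.58  106.77] zang -116.29 tilt 0.97 F [-3.9  0.  19.7] T [0.06 1.59 0.9 ] g 0.269 j [-0.39  0.4   2.01 -0.01  0.72  1.64]
([array([-11.29,   0.46,  -0.86]), array([168.71,  -1.27,  -0.68])], array([-3.3, -2.5, -1.6]))
```

Request:
play_rows(motion="-3 0 0 0.8 0 0 -1;-1 0 0 0.3 0 0 -1")

```text
time_s: 12.62
tool_pos: [0.4634, -0.1234, 0.1073]
ee_rot: [1.486, 0.982, -1.482]
wrist_force: [-0.7, 1.5, -0.0]
grip_width: 0.268
```

```bash
python3 -c "
from h import *
show()"
```

```text
t 12.62 pos [ 463.41 -123.39  107.27] zang -112.17 tilt 1.02 F [-0.7  1.5 -0. ] T [0.45 0.33 0.29] g 0.268 j [-0.39  0.4   2.01 -0.01  0.72  1.57]
```

Request:
play_rows(motion="-1.5 0 0 -2 0 0 -1;0 0 0 -5 0 0 -1;0 0 0 -15 0 0 -1;0 0 0 -20 0 0 -1;0 0 0 -20 0 0 -1;0 0 0 0 0 0 -1")

```text
time_s: 13.12
tool_pos: [0.4619, -0.1222, 0.171]
ee_rot: [1.467, 1.0, -1.467]
wrist_force: [0.1, 0.6, -0.7]
grip_width: 0.269
```

Run:
```python
from m import *
import pickle
show(); print(delta([.4896,.2326,.168],-18.1))
s=bot.read_camera('side'); pickle.dump(s,open('p6.pkl','wb'))
cv2.imwrite('pics/c17.png',cv2.resize(s['frame'][170:260,270:370],None,fx=6,fy=6,interpolation=2)[:,:,::-1])
```

```text
t 13.12 pos [ 461.92 -122.24  171.02] zang -110.74 tilt 0.84 F [ 0.1  0.6 -0.7] T [-0.09  0.15  0.  ] g 0.269 j [-0.39  0.3   1.94 -0.01  0.89  1.55]
([array([-92.64,   0.92,  -0.16]), array([87.36, -0.16, -0.91])], array([  -1. ,  -99.8, -341.7]))
```

View pics/c17.png

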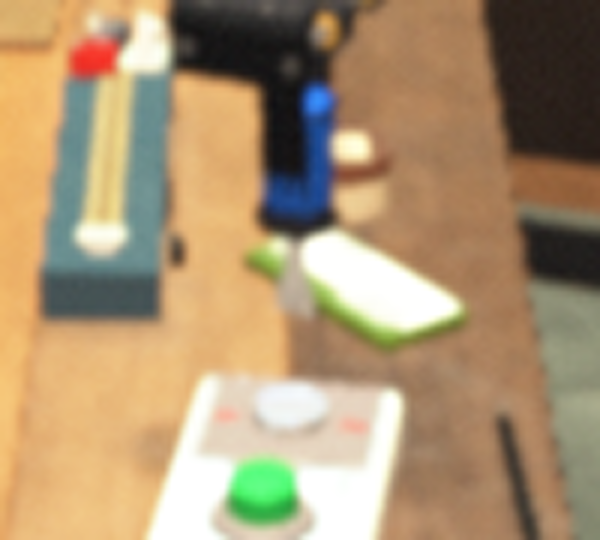

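Request:
play_rows(motion="-7 0 0 -0.5 0 0 -1;-7 0 0 -0.5 0 0 -1;-7 0 0 -0.5 0 0 -1;-7 0 0 -0.5 0 0 -1;-7 0 0 -0.5 0 0 -1;-7 0 0 -0.5 0 0 -1;-7 0 0 -0.5 0 0 -1;-7 0 0 -0.5 0 0 -1;-7 0 0 -0.5 0 0 -1;-7 0 0 -0.5 0 0 -1")

```text
time_s: 14.0
tool_pos: [0.4578, -0.1209, 0.1656]
ee_rot: [0.53, 1.503, -0.543]
wrist_force: [0.2, -0.3, -1.4]
grip_width: 0.271
```

Request:
play_rows(motion="-7 0 0 -0.5 0 0 -1;-7 0 0 -0.5 0 0 -1;-7 0 0 -0.5 0 0 -1;0 0 0 0 0 0 -1")

```text
time_s: 14.33
tool_pos: [0.4562, -0.1204, 0.1629]
ee_rot: [0.235, 1.564, -0.245]
wrist_force: [0.1, 1.0, -0.9]
grip_width: 0.271
```

Run:
```python
from m import *
show(); print(delta([.4896,.2326,.170],-18.1))
```

```text
t 14.33 pos [ 456.18 -120.35  162.89] zang -17.5 tilt 0.51 F [ 0.1  1.  -0.9] T [-0.12  0.05 -0.04] g 0.271 j [-0.39  0.31  1.95 -0.01  0.88 -0.08]
([array([ 0.6 , -0.29,  0.41]), array([-179.39,   -0.65,   -0.46])], array([ -9.2, 346.6, -74.3]))
```

Request:
play_rows(motion="0.6 -0.3 0.4 -5 33.5 -7.2 -1;0 0 0 -1.5 33.5 -7.2 -1;0 0 0 -1.5 33.5 -7.2 -1;0 0 0 -1.5 33.5 -7.2 -1;0 0 0 -1 33.5 -7.2 -1;0 0 0 -1 33.5 -7.2 -1;0 0 0 -1 33.5 -7.2 -1;0 0 0 -1 33.5 -7.2 -1;0 0 0 -1 33.5 -7.2 -1;0 0 0 -1 33.5 -7.2 -1")

```text
time_s: 15.17
tool_pos: [0.4986, 0.2287, 0.1707]
ee_rot: [0.295, 1.558, -0.298]
wrist_force: [1.4, -0.2, -1.2]
grip_width: 0.274
```

Request:
play_rows(motion="0 0 0 0 0 0 -1;0 0 0 0 0 0 -1")

```text
time_s: 15.33
tool_pos: [0.4984, 0.2346, 0.1687]
ee_rot: [0.298, 1.559, -0.301]
wrist_force: [-0.2, -0.3, -1.0]
grip_width: 0.272
```

Run:
```python
from m import *
import pickle
show(); print(delta([.4896,.2326,.160],-18.1))
p=bot.read_camera('top'); pickle.dump(p,open('p7.pkl','wb'))
w=(.39,.55,-.19,.05)
cv2.imwrite('pics/c18.png',ortho(p,.055,*w,.0004)[:,:,::-1])
```

```text
t 15.33 pos [498.4  234.62 168.69] zang -21.84 tilt 0.52 F [-0.2 -0.3 -1. ] T [-0.11  0.07 -0.04] g 0.272 j [0.32 0.41 1.76 0.   0.98 0.7 ]
([array([-3.74, -0.48,  0.18]), array([176.26,   0.28,   0.74])], array([ 8.8, -5.1, -7.3]))
```

View pics/c18.png

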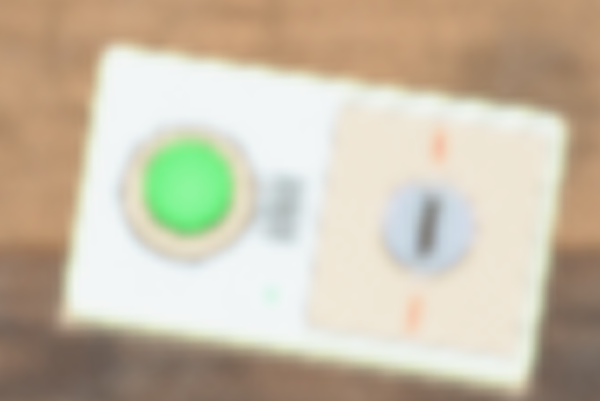

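Run:
```python
from m import *
q=pick('p7.pkl')
w=(.42,.50,-.16,-.08); o=ortho(q,.053,*w,.00025).astype(float).sum(2)
Y,X=np.mgrid[:o.shape[0],:o.shape[1]]
wx=w[1]-Y*.00025; wy=w[3]-X*.00025
c=np.array([.459,-.1213])
for it in range(4):
    r=np.hypot(wx-c[0],wy-c[1]); base=np.median(o[(r<.016)]); 
    wt=np.clip(base-40-o,0,None)*(r<.0145)
    c=np.array([(wt*wx).sum(),(wt*wy).sum()])/wt.sum()
dx,dy=wx-c[0],wy-c[1]; C=np.cov(np.vstack([dx.ravel(),dy.ravel()]),aweights=wt.ravel())
e,v=np.linalg.eigh(C); print(c, np.degrees(np.arctan2(v[1,1],v[0,1])), np.sqrt(e))
```

```text
[ 0.4592948  -0.12108847] 170.7379585871557 [0.00207551 0.00610823]
```

Request:
play_rows(motion="-3.7 -0.4 0.2 2 -5 -7 -1;0 0 0 0 0 0 -1;0 0 0 0 0 0 -1")

```text
time_s: 15.63
tool_pos: [0.4895, 0.2301, 0.1654]
ee_rot: [0.254, 1.559, -0.255]
wrist_force: [0.1, 0.1, -1.3]
grip_width: 0.273
```

Run:
```python
from m import *
import pickle
show(); print(delta([.4893,.2329,.160],-18.1))
s=bot.read_camera('side'); pickle.dump(s,open('p8.pkl','wb'))
o,_=st(); print(proj(s,o['tool_pos']-[0,0,.060]))
cv2.imwrite('pics/c19.png',cv2.resize(s['frame'][260:330,270:350],None,fx=8,fy=8,interpolation=2)[:,:,::-1])
```

```text
t 15.63 pos [489.54 230.14 165.38] zang -18.57 tilt 0.18 F [ 0.1  0.1 -1.3] T [-0.13  0.07 -0.01] g 0.273 j [0.32 0.4  1.79 0.   0.95 0.64]
([array([-0.47, -0.17,  0.05]), array([1.7953e+02, 8.0000e-02, 2.7000e-01])], array([ 5.4,  2.5, -1.1]))
[[309.04876507 289.72948518]]
```

View pics/c19.png

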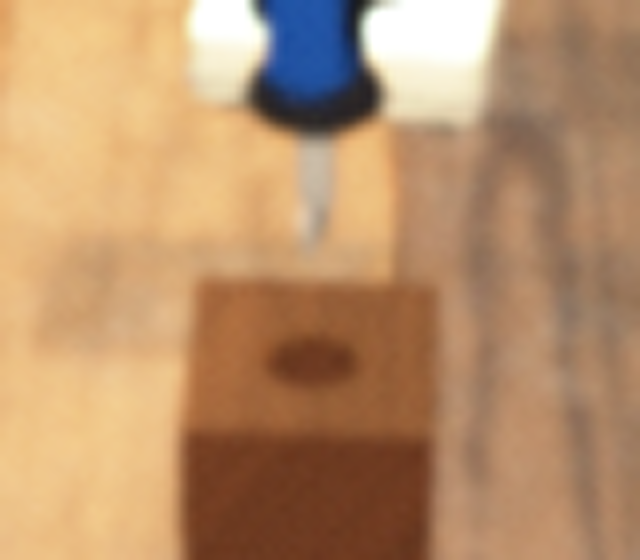

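Request:
play_rows(motion="-0.4 -0.1 0 8 2 -0.8 -1;0 0 0 12 0 0 -1;0 0 0 12 0 0 -1;0 0 0 2 0 0 -1;0 0 0 0 0 0 -1")

```text
time_s: 16.1
tool_pos: [0.4912, 0.2304, 0.1294]
ee_rot: [0.257, 1.555, -0.257]
wrist_force: [-0.4, 0.5, -0.9]
grip_width: 0.272
```

Run:
```python
from m import *
show(); print(delta([.4893,.2329,.0683],-18.1))
```

```text
t 16.1 pos [491.22 230.36 129.4 ] zang -18.77 tilt 0.01 F [-0.4  0.5 -0.9] T [-0.11  0.11 -0.01] g 0.272 j [ 0.32  0.45  1.83 -0.    0.86  0.64]
([array([-0.67,  0.01,  0.  ]), array([ 1.7933e+02,  1.0000e-02, -1.0000e-02])], array([61.1,  1.8, -2.6]))
```

Request:
play_rows(motion="-0.6 0 0 2 2.2 -2.8 -1;0 0 0 6 0 0 -1;0 0 0 6 0 -0.4 -1;0 0 0 6 0 -0.4 -1;0 0 0 0 0 0 -1")

```text
time_s: 16.52
tool_pos: [0.4891, 0.2339, 0.1085]
ee_rot: [0.25, 1.555, -0.249]
wrist_force: [0.8, 0.3, -1.1]
grip_width: 0.269
```

Run:
```python
from m import *
show(); print(delta([.4893,.2329,.0683],-18.1))
```

```text
t 16.52 pos [489.11 233.92 108.49] zang -18.21 tilt 0.11 F [ 0.8  0.3 -1.1] T [-0.1   0.06 -0.03] g 0.269 j [ 0.32  0.47  1.85 -0.    0.81  0.64]
([array([-0.11,  0.09, -0.06]), array([ 1.7989e+02, -9.0000e-02, -1.4000e-01])], array([40.2, -0.9,  0.4]))
```

Blade is inside the hole, no contact. Continue.

Request:
play_rows(motion="0 0 0 8 -0.7 0.2 -1;0 0 0 8 0 0 -1;0 0 0 8 0 0 -1;0 0 0 7 0 0 -1;0 0 0 0 0 0 -1")

```text
time_s: 16.93
tool_pos: [0.4891, 0.2331, 0.0741]
ee_rot: [0.25, 1.554, -0.249]
wrist_force: [-0.3, -0.3, -1.9]
grip_width: 0.271
```

Run:
```python
from m import *
show(); print(delta([.4893,.2329,.0683],-18.1))
```

```text
t 16.93 pos [489.11 233.14  74.11] zang -18.22 tilt 0.12 F [-0.3 -0.3 -1.9] T [-0.15  0.07  0.06] g 0.271 j [ 0.32  0.52  1.88 -0.    0.73  0.64]
([array([-0.12,  0.1 , -0.06]), array([ 1.7988e+02, -9.0000e-02, -1.6000e-01])], array([ 5.8, -0.2,  0.2]))
```

Request:
play_rows(motion="0 0 0 3 0 0 -1;0 0 0 1.5 0 0 -1;0 0 0 1 0 0 -1")

```text
time_s: 17.18
tool_pos: [0.4892, 0.2331, 0.0681]
ee_rot: [0.25, 1.555, -0.249]
wrist_force: [-6.0, -1.9, 24.7]
grip_width: 0.271
```

Run:
```python
from m import *
show()
```

```text
t 17.18 pos [489.21 233.13  68.11] zang -18.22 tilt 0.08 F [-6.  -1.9 24.7] T [-0.47  1.54  0.05] g 0.271 j [ 0.32  0.53  1.89 -0.    0.72  0.64]
```

Request:
play_rows(motion="0 0 0 -0.3 0 0 -1;0 0 0 0 0 0 0.3;0 0 0 0 0 0 0.3;0 0 0 0 0 0 0.3;0 0 0 0 0 0 0.3;0 0 0 0 0 0 0.3;0 0 0 0 0 0 0.3;0 0 0 0 0 0 0.3")

```text
time_s: 17.85
tool_pos: [0.4902, 0.2335, 0.0697]
ee_rot: [0.251, 1.552, -0.248]
wrist_force: [1.1, -0.9, -0.3]
grip_width: 0.641
```

Request:
play_rows(motion="0 0 0 -8 0 0 0.3;0 0 0 -20 0 0 0.3;0 0 0 -25 0 0 0.3;0 0 0 -25 0 0 0.3;0 0 0 -25 0 0 0.3;0 0 0 0 0 0 0.3")

```text
time_s: 18.35
tool_pos: [0.4889, 0.2331, 0.1783]
ee_rot: [0.25, 1.555, -0.249]
wrist_force: [-0.1, 0.0, -0.3]
grip_width: 0.653
```

Run:
```python
from m import *
import pickle
show(); print(delta([.4755,-.025,.16],-18.1))
s=bot.read_camera('side'); pickle.dump(s,open('p9.pkl','wb'))
cv2.imwrite('pics/c20.png',cv2.resize(s['frame'][200:330,240:380],None,fx=4,fy=4,interpolation=2)[:,:,::-1])
```

```text
t 18.35 pos [488.87 233.05 178.28] zang -18.22 tilt 0.05 F [-0.1  0.  -0.3] T [-0.14  0.06 -0.02] g 0.653 j [ 0.32  0.39  1.78 -0.    0.98  0.64]
([array([-0.12,  0.05, -0.02]), array([ 1.7988e+02, -4.0000e-02, -7.0000e-02])], array([  18.2, -249.3,   68. ]))
```

View pics/c20.png

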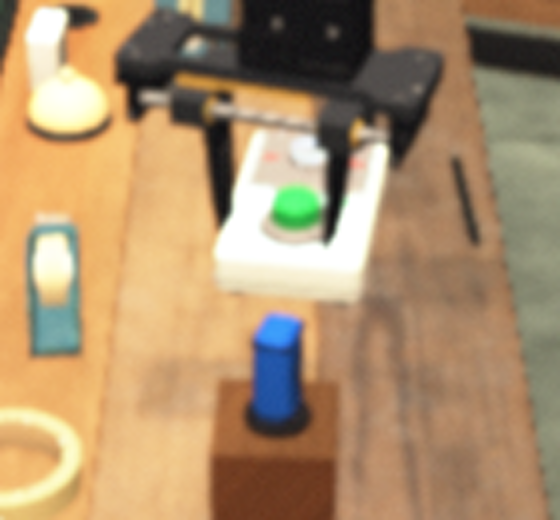

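Request:
play_rows(motion="0 0 0 0 -30 8.2 -1;0 0 0 0 -30 8.2 -1;0 0 0 0 -30 8.2 -1;0 0 0 0 -30 8.2 -1;0 0 0 0 -30 8.2 -1;0 0 0 0 -30 8.2 -1;0 0 0 0 -30 8.2 -1;0 0 0 0 -30 8.2 -1;0 0 0 0 0 0 -1;0 0 0 0 0 0 -1", squeeze=20)

```text
time_s: 19.23
tool_pos: [0.4713, -0.0254, 0.1721]
ee_rot: [0.247, 1.564, -0.248]
wrist_force: [0.6, 0.1, 0.9]
grip_width: 0.023
```

Run:
```python
from m import *
show(); print(delta([.4757,-.025,.10],-18.1))
```

```text
t 19.23 pos [471.25 -25.42 172.13] zang -18.03 tilt 0.4 F [0.6 0.1 0.9] T [-0.11  0.04  0.02] g 0.023 j [-0.19  0.3   1.94 -0.    0.91  0.12]
([array([ 0.07, -0.39,  0.09]), array([-1.7993e+02, -1.4000e-01, -6.1000e-01])], array([72.1,  1.9,  4.6]))
```

Request:
play_rows(motion="0 -0.3 0 20 1.5 4 -1;0 0 0 22 0 0 -1;0 0 0 20 0 0 -1;0 0 0 10 0 0 -1;0 0 0 0 0 0 -1")

```text
time_s: 19.65
tool_pos: [0.4751, -0.0228, 0.0967]
ee_rot: [0.246, 1.558, -0.247]
wrist_force: [0.3, 0.2, -0.5]
grip_width: 0.007
```

Run:
```python
from m import *
import pickle
show(); print(delta([.4757,-.025,.06],-18.1))
s=bot.read_camera('side'); pickle.dump(s,open('p10.pkl','wb'))
cv2.imwrite('pics/c21.png',cv2.resize(s['frame'][200:290,260:370],None,fx=6,fy=6,interpolation=2)[:,:,::-1])
```

```text
t 19.65 pos [475.09 -22.79  96.7 ] zang -18.01 tilt 0.1 F [ 0.3  0.2 -0.5] T [-0.18  0.05 -0.07] g 0.007 j [-0.19  0.42  2.02 -0.    0.71  0.13]
([array([ 0.09, -0.07,  0.07]), array([-1.799e+02, -1.100e-01, -1.100e-01])], array([36.7, -1.9,  1.3]))
```

View pics/c21.png

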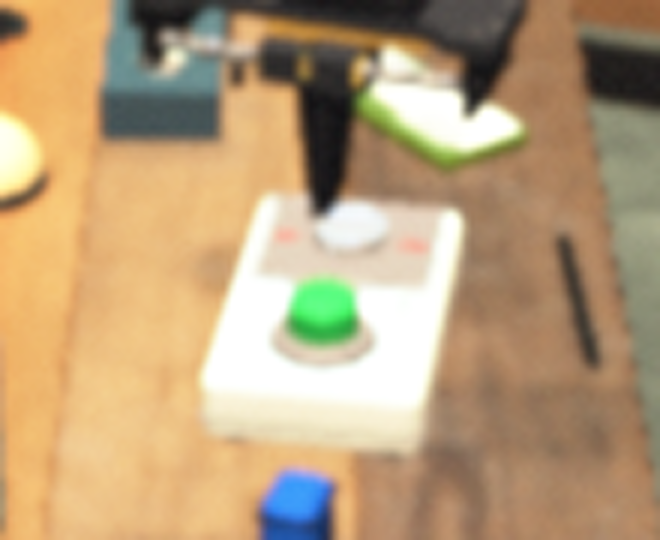

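Request:
play_rows(motion="0 0 0 15 -1 0.7 -1;0 0 0 15 0 0 -1;0 0 0 8 0 0 -1;0 0 0 0 0 0 -1")

```text
time_s: 20.03
tool_pos: [0.4771, -0.022, 0.0606]
ee_rot: [0.243, 1.555, -0.245]
wrist_force: [0.5, 0.0, -0.1]
grip_width: 0.008
```

Run:
```python
from m import *
show(); print(delta([.4757,-.025,.04],-18.1))
```

```text
t 20.03 pos [477.14 -21.96  60.59] zang -17.82 tilt 0.15 F [ 0.5  0.  -0.1] T [-0.14  0.11  0.05] g 0.008 j [-0.18  0.48  2.05 -0.    0.61  0.13]
([array([0.28, 0.14, 0.04]), array([-1.7972e+02, -6.0000e-02,  2.2000e-01])], array([20.6, -3.3, -0.5]))
```

Request:
play_rows(motion="0 0 0 3 -3 -0.5 -1;0 0 0 4 0 0 -1;0 0 0 3 0 0 -1;0 0 0 2 0 0 -1")

```text
time_s: 20.37
tool_pos: [0.4769, -0.0246, 0.0502]
ee_rot: [0.242, 1.551, -0.244]
wrist_force: [-0.4, 0.7, 0.0]
grip_width: 0.008
```

Run:
```python
from m import *
show(); print(delta([.4757,-.025,.04],-18.1))
```

```text
t 20.37 pos [476.87 -24.56  50.16] zang -17.77 tilt 0.33 F [-0.4  0.7  0. ] T [-0.12  0.07  0.03] g 0.008 j [-0.19  0.5   2.06 -0.    0.58  0.12]
([array([0.33, 0.33, 0.01]), array([-1.7967e+02, -1.0000e-02,  5.2000e-01])], array([10.2, -0.8, -1. ]))
```

Request:
play_rows(motion="0 0.3 0 3 -0.5 -0.7 -1;0 0 0 3 0 0 -1;0 0 0 2 0 0 -1")

```text
time_s: 20.62
tool_pos: [0.4762, -0.0249, 0.0422]
ee_rot: [0.243, 1.556, -0.244]
wrist_force: [-0.8, 1.8, 3.2]
grip_width: 0.004
```

Run:
```python
from m import *
show()
```

```text
t 20.62 pos [476.21 -24.94  42.23] zang -17.78 tilt 0.05 F [-0.8  1.8  3.2] T [ 0.04  0.3  -0.  ] g 0.004 j [-0.19  0.51  2.06 -0.    0.57  0.12]
```

Request:
play_rows(motion="0 0 0 3 0 0 -1;0 0 0 3 0 0 -1;0 0 0 2.5 0 0 -1;0 0 0 1 0 0 -1")

```text
time_s: 20.95
tool_pos: [0.4765, -0.0249, 0.036]
ee_rot: [0.243, 1.554, -0.244]
wrist_force: [-8.9, 0.5, 26.5]
grip_width: 0.005
```

Run:
```python
from m import *
show()
```

```text
t 20.95 pos [476.49 -24.94  35.97] zang -17.78 tilt 0.19 F [-8.9  0.5 26.5] T [ 0.04  1.7  -0.  ] g 0.005 j [-0.19  0.52  2.07 -0.    0.55  0.12]
```

Run:
```python
from m import *
s=bot.read_camera('side'); show()
cv2.imwrite('pics/c22.png',cv2.resize(s['frame'][200:290,260:370],None,fx=6,fy=6,interpolation=2)[:,:,::-1])
```

```text
t 21.0 pos [476.5  -24.94  35.91] zang -17.78 tilt 0.2 F [-9.   1.3 31.1] T [ 0.01  1.67 -0.  ] g 0.007 j [-0.19  0.52  2.07 -0.    0.55  0.12]
```

View pics/c22.png

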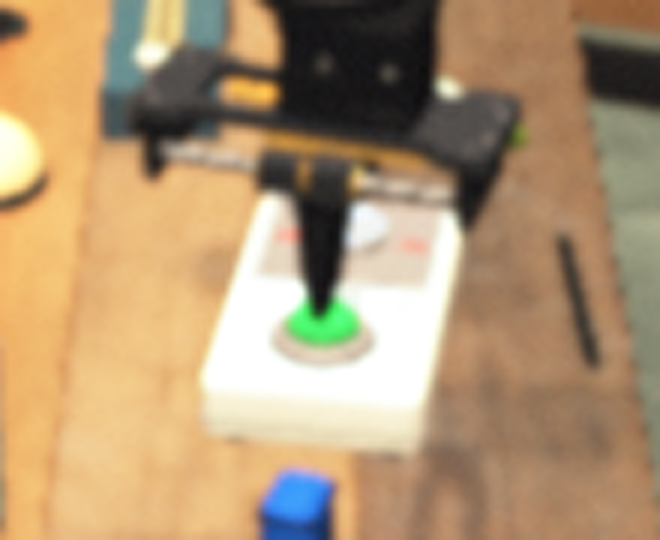

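Plunger is visibly down with the fingertips on its centre and 31 N against its stop. Release and lift.

Request:
play_rows(motion="0 0 0 -3 0 0 -1;0 0 0 -6 0 0 -1;0 0 0 -12 0 0 -1;0 0 0 -25 0 0 -1;0 0 0 -30 0 0 -1;0 0 0 -30 0 0 -1;0 0 0 -20 0 0 -1;0 0 0 0 0 0 -1")

```text
time_s: 21.67
tool_pos: [0.4755, -0.0248, 0.1671]
ee_rot: [0.243, 1.555, -0.244]
wrist_force: [0.6, 0.4, 0.3]
grip_width: 0.006
```

Run:
```python
from m import *
import pickle
show()
s=bot.read_camera('side');p=bot.read_camera('top')
cv2.imwrite('pics/c23.png',np.hstack([cv2.resize(s['frame'][190:340,250:370],None,fx=3.3,fy=3.3,interpolation=2),cv2.resize(p['frame'][140:290,150:270],None,fx=3.3,fy=3.3,interpolation=2)])[:,:,::-1])
```

```text
t 21.67 pos [475.53 -24.85 167.14] zang -17.79 tilt 0.13 F [0.6 0.4 0.3] T [-0.07  0.09 -0.01] g 0.006 j [-0.19  0.31  1.94 -0.    0.89  0.12]
```

View pics/c23.png

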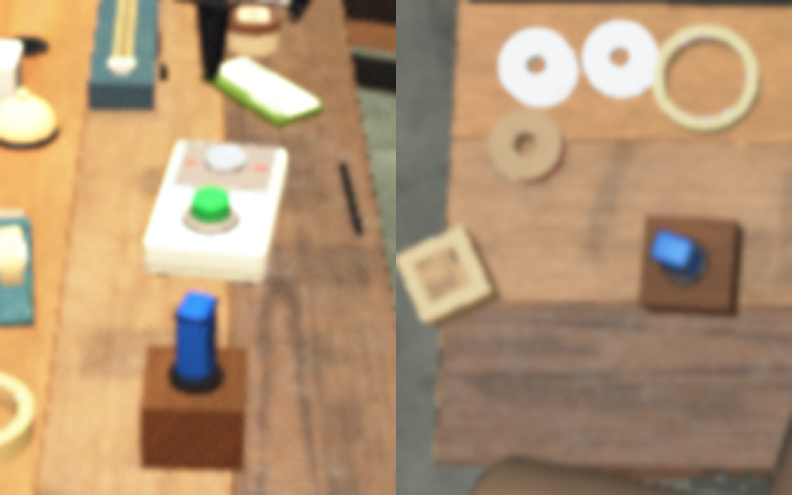

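```bash
python3 -c "
from rig import bot
print(bot.finish_job())"
```

```text
the job is handed in; nothing more can be done
None
```

The screw is turned to its stop, the screwdriver is back in its stand and released, and the plunger was pushed down and sprang back up. I handed the job in at about 21.7 s of the 64 s.

- **Screw:** While it turned, readings taken every few rows showed 8–20 N of downward press, lowest early in the turn. At the stop the torque rose to 0.9 N m. The blade sank about 3.3 mm in all. The top picture afterwards shows the slot at −9.3°, against −8.8° for the box's x axis, so it lies along the red marks.
- **Screwdriver:** It went back until its collar rested on the stand, then I let go. Both pictures afterwards show it standing in place.
- **Plunger:** I pressed with closed fingertips to about 31 N, against a hard end of stroke. The picture during the press shows it down, and the last side picture shows it up again with the arm clear.
- **Other things:** I touched none of the other items. I saw the gift box and chocolate bar in place, but did not measure any of the three bystanders against their starting positions.

One thing disagreed: the tool height the robot reported was about 32 mm lower than the cameras showed. A contact-free descent past the collar's height supported the pictures, so I worked from images and contact forces instead.

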